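# Square up the seed boxes and read their labels

### The job

Slide every seed box along the bench, without lifting it, into a corner of its own in the batten frame: back flush against the long batten, left side flush against a cleat, label slope facing the robot. When all are in, take the label reader out of its holster and read the boxes in order from the smallest to the largest: point it squarely at the middle of each label from about 8 cm, not touching any box with it, and hold it still there for three seconds. Finish with the reader standing window down in its holster and every box still flush in its corner; leave the other things on the bench where they are.

Things in the scene. Friction and masses are not known exactly. Their poses are not given: they have to be found in the camera images.
- box_a: the smallest of the four closed seed boxes (three or four of them are there): grey plastic with a white lid, 50 mm deep (its x) by 36 mm wide (its y) by 40 mm high, about 160 g; on the lid's middle a bamboo label plate (34 by 32 mm, up to 62 mm above the bench) slopes down 30 degrees towards the box's front (-x). Origin: centre of the underside, z up
- label_a (a point): centre of the 30 by 28 mm paper bar label on the smallest box, 53 mm above its underside; z is the label's outward normal (30 degrees from vertical, leaning to the box's -x), y along its width
- corner_a (a point): bottom corner of the smallest box at its back (+x) left (+y), 25 mm and 18 mm from the box's origin
- box_b: the second smallest of the four closed seed boxes (three or four of them are there): grey plastic with a white lid, 60 mm deep (its x) by 46 mm wide (its y) by 40 mm high, about 220 g; on the lid's middle a bamboo label plate (34 by 32 mm, up to 62 mm above the bench) slopes down 30 degrees towards the box's front (-x). Origin: centre of the underside, z up
- label_b (a point): centre of the 30 by 28 mm paper bar label on the second smallest box, 53 mm above its underside; z is the label's outward normal (30 degrees from vertical, leaning to the box's -x), y along its width
- corner_b (a point): bottom corner of the second smallest box at its back (+x) left (+y), 30 mm and 23 mm from the box's origin
- box_c: the second largest of the four closed seed boxes (three or four of them are there): grey plastic with a white lid, 70 mm deep (its x) by 56 mm wide (its y) by 40 mm high, about 300 g; on the lid's middle a bamboo label plate (34 by 32 mm, up to 62 mm above the bench) slopes down 30 degrees towards the box's front (-x). Origin: centre of the underside, z up
- label_c (a point): centre of the 30 by 28 mm paper bar label on the second largest box, 53 mm above its underside; z is the label's outward normal (30 degrees from vertical, leaning to the box's -x), y along its width
- corner_c (a point): bottom corner of the second largest box at its back (+x) left (+y), 35 mm and 28 mm from the box's origin
- box_d: the largest of the four closed seed boxes (three or four of them are there): grey plastic with a white lid, 80 mm deep (its x) by 66 mm wide (its y) by 40 mm high, about 400 g; on the lid's middle a bamboo label plate (34 by 32 mm, up to 62 mm above the bench) slopes down 30 degrees towards the box's front (-x). Origin: centre of the underside, z up
- label_d (a point): centre of the 30 by 28 mm paper bar label on the largest box, 53 mm above its underside; z is the label's outward normal (30 degrees from vertical, leaning to the box's -x), y along its width
- corner_d (a point): bottom corner of the largest box at its back (+x) left (+y), 40 mm and 33 mm from the box's origin
- corner_bay1 (a point): inside corner 1 of 4 of the batten frame (1 leftmost, 140 mm apart), at bench height: back batten's near face meets a cleat's right-hand (-y) face; x points away from the robot through the batten, y left along it. Frame: fixed; back batten 530 by 22 mm, four cleats 50 mm long (x), 16 mm wide, towards the robot; all 12 mm high
- corner_bay2 (a point): inside corner 2 of 4 of the batten frame (1 leftmost, 140 mm apart), at bench height: back batten's near face meets a cleat's right-hand (-y) face; x points away from the robot through the batten, y left along it. A box belongs to the right of this cleat, its back left corner here
- corner_bay3 (a point): inside corner 3 of 4 of the batten frame (1 leftmost, 140 mm apart), at bench height: back batten's near face meets a cleat's right-hand (-y) face; x points away from the robot through the batten, y left along it. A box belongs to the right of this cleat, its back left corner here
- corner_bay4 (a point): inside corner 4 of 4 of the batten frame (1 leftmost, 140 mm apart), at bench height: back batten's near face meets a cleat's right-hand (-y) face; x points away from the robot through the batten, y left along it. A box belongs to the right of this cleat, its back left corner here
- reader: stick-shaped bar label reader, 145 mm long, about 160 g: black head 42 by 34 by 45 mm with the window in its end face, then a grey handle 34 mm (x) by 28 mm (y). It stands in the holster window down. Origin: centre of the window face; z runs from the window up along the handle to its end at 145 mm; it looks along -z
- holster: fixed grey open-topped holster on a steel foot 100 by 90 mm: 64 mm (x) by 54 mm (y) outside, 50 mm high, walls 4 mm, inner floor 4 to 5 mm up. Origin: centre of its underside, z up
- pot: empty orange plastic flower pot, 110 mm wide, 100 mm high (leave alone; origin at its underside's centre)
- bottle: green glass bottle with a screw cap, 66 mm wide, 190 mm high (leave alone; origin at its underside's centre)
- saucer: grey silicone saucer, 110 mm wide, 14 mm high (leave alone; origin at its underside's centre)
- marker: bamboo plant marker lying flat, 150 by 18 by 4 mm along its x (leave alone; origin at its underside's centre)
- trowel: stainless trowel with a wooden handle, 290 mm long, lying along its x (leave alone)
- mug: white mug, 80 mm wide, 90 mm high (leave alone; origin at its underside's centre)
There are look-alikes about, which are no part of the job. Leave any purple look-alike of the box_c alone.

How it is judged:
On the way, in this order (a step that is already met when the one before it is completed fails the run):
1. every box that is there sits flush in a corner of the frame ((horizontal distance between corner_a and corner_bay1 below 0.005 m or horizontal distance between corner_a and corner_bay2 below 0.005 m or horizontal distance between corner_a and corner_bay3 below 0.005 m or horizontal distance between corner_a and corner_bay4 below 0.005 m) and angle between the x axis of each of box_a, box_b, box_c, box_d and the x axis of corner_bay1, either way round below 0.06 rad and (horizontal distance between corner_b and corner_bay1 below 0.005 m or horizontal distance between corner_b and corner_bay2 below 0.005 m or horizontal distance between corner_b and corner_bay3 below 0.005 m or horizontal distance between corner_b and corner_bay4 below 0.005 m) and (horizontal distance between corner_c and corner_bay1 below 0.005 m or horizontal distance between corner_c and corner_bay2 below 0.005 m or horizontal distance between corner_c and corner_bay3 below 0.005 m or horizontal distance between corner_c and corner_bay4 below 0.005 m) and (horizontal distance between corner_d and corner_bay1 below 0.005 m or horizontal distance between corner_d and corner_bay2 below 0.005 m or horizontal distance between corner_d and corner_bay3 below 0.005 m or horizontal distance between corner_d and corner_bay4 below 0.005 m)), for 0.3 s.
2. the reader looks squarely at the label of the smallest box (if it is there) from 45 to 125 mm, aimed within 13 mm of its centre and 0.3 rad of its normal, for 2 s (x of label_a in the frame of reader between -0.013 and 0.013 m and y of label_a in the frame of reader between -0.013 and 0.013 m and z of label_a in the frame of reader between -0.125 and -0.045 m and angle between the z axis of reader and the z axis of label_a, either way round below 0.3 rad), for 2 s.
3. the reader looks squarely at the label of the second smallest box (if it is there) from 45 to 125 mm, aimed within 13 mm of its centre and 0.3 rad of its normal, for 2 s (x of label_b in the frame of reader between -0.013 and 0.013 m and y of label_b in the frame of reader between -0.013 and 0.013 m and z of label_b in the frame of reader between -0.125 and -0.045 m and angle between the z axis of reader and the z axis of label_b, either way round below 0.3 rad), for 2 s.
4. the reader looks squarely at the label of the second largest box (if it is there) from 45 to 125 mm, aimed within 13 mm of its centre and 0.3 rad of its normal, for 2 s (x of label_c in the frame of reader between -0.013 and 0.013 m and y of label_c in the frame of reader between -0.013 and 0.013 m and z of label_c in the frame of reader between -0.125 and -0.045 m and angle between the z axis of reader and the z axis of label_c, either way round below 0.3 rad), for 2 s.
5. the reader looks squarely at the label of the largest box (if it is there) from 45 to 125 mm, aimed within 13 mm of its centre and 0.3 rad of its normal, for 2 s (x of label_d in the frame of reader between -0.013 and 0.013 m and y of label_d in the frame of reader between -0.013 and 0.013 m and z of label_d in the frame of reader between -0.125 and -0.045 m and angle between the z axis of reader and the z axis of label_d, either way round below 0.3 rad), for 2 s.
At the end, for the whole second after the job is handed in: Each present box: back left corner within 5 mm of a frame corner, square within 0.06 rad, at rest. Reader: in the holster within 14 mm of its axis, window less than 15 mm above the holster's underside, upright within 0.25 rad, at rest (all of step 1 and linear speed of each of box_a, box_b, box_c, box_d, reader below 0.02 m/s and x of reader in the frame of holster between -0.014 and 0.014 m and y of reader in the frame of holster between -0.014 and 0.014 m and z of reader in the frame of holster below 0.015 m and angle between reader's own z axis and vertical below 0.25 rad); the robot touches nothing.
It fails at once if the reader touches a seed box (contact force between reader and box_a above 1 N or contact force between reader and box_b above 1 N or contact force between reader and box_c above 1 N or contact force between reader and box_d above 1 N).
It fails at once if a seed box is lifted more than 30 mm off the bench (height (world z) of any of box_a, box_b, box_c, box_d above 0.03 m).
It fails at once if one of the other things on the bench is moved more than 40 mm (distance of any of pot, bottle, saucer, marker, trowel, mug from where it was at the start of the episode above 0.04 m).
Of box_a, box_b, box_c, box_d only 3 to 4 are there at a start; the rules pass over those that are not, and their reading is None.
At some moment in a run one of box_a, box_b, box_c, box_d may be knocked a few centimetres aside while the robot is not near it.
It also fails if it takes over 210 s, if anything falls off the work surface, if the arm or the gripper's body presses on something with over 40 N, if the wrist force passes 120 N, or if a joint passes its speed limit or range.

### The arm

A 6-joint arm with a two-finger parallel gripper is mounted at the origin on the work surface. World frame = base frame: x ahead of the robot, y to its left, z up, the work surface at z = 0. Lengths are in m, angles in rad, forces in N, time in s.
With the tool pointing down it reaches from about 0.25 to 0.8 m from the base axis. Payload 8.5 kg.
Tool frame: the origin (TCP) lies on the mounting face of the last link; the fingertips stand 173 mm ahead of it and the grasp point (between the pads) lies 155 mm ahead of it; z points along the fingers, y is the line along which they close (so a half turn about z gives the same grasp; the last joint's range is limited). The gripper opens to 85 mm and grips with 20 to 120 N. Pads are 22 mm wide; open, the fingers measure 114 mm over their backs; the gripper's body (76 mm by 85 mm) begins 54 mm behind the grasp point. The pads swing forward as they close: fully open they stand 13 mm farther back than shut.
Start: joints at [1.173, 0.238, -0.013, 1.319, 0, 1.571], TCP at [0.203, 0.484, 0.405] pointing down, gripper open.
Joint ranges: [-2.66, 2.66], [-1.03, 1.9], [-1.14, 1.46], [-1.82, 2.27], [-1.45, 1.34], [-3.14, 3.14]. Speed limits (rad/s): [2.22, 2.22, 2.79, 3.14, 3.14, 3.14].

### API

Orientations are given as a rotation vector (axis times angle).
In Python, from workcell import ctrl gives the robot as it stands.
- The arm moves only by the tool step_arm, never from a script. Its argument "increments" is a list of rows, each a list of 7 numbers: the turn, a rotation vector about the tool's x, y, z in rad, then the shift along the tool's x, y, z in m, then the closure, from -1 (fully open) to 1 (shut). In form: [[ax, ay, az, dx, dy, dz, grip], ...]. A call has exactly 8 rows; each row shifts and turns the commanded pose from where the row before left it, along the tool's axes as they then stand; what a row does not reach is not made up. A row lasts 1/8 s, in which the tool goes at most 62.5 mm and 10.7 degrees, less where a joint would pass 70% of its speed; a pose out of reach is approached as far as the arm can. A call is refused whole if a number of a shift passes 0.0625 or a number of a turn 0.188, either way. A call with a gripper value outside its range is refused whole. The fingers move at their own pace and stop on an object; "squeeze" is the grip in N (left out, the last holds). Time passes only in rows, so rows that do not move let the fingers close, or fill a call up. It gives the time, the measured TCP pose, the force, the opening and the grip force at its end, in the units of the state.
- ctrl.sense(): the state, without advancing time (a new reading comes with each control period).
- ctrl.read_camera(name): name is "scene" or "side" or "wrist"; returns a dict with "frame" (480x640x3 uint8, red, green, blue), "camera_matrix" (3x3 intrinsics, pixels), "rvec" (rotation vector, rad) and "tvec" (3), from world to camera coordinates, as OpenCV has them. Camera axes: x right, y down, z forward; pixel columns grow to the right and rows downward; lengths in m; the calibration is good to about 2 mm. A picture is of the moment at which its call begins. There is no depth.
- ctrl.sign_off(): hands the job in; it is judged then, once.
The state is a dict: "time": time; "joints": joint angles; "joint_velocities": joint speeds; "joint_torque": joint torques, N m; "position": TCP position; "tool_rot": TCP orientation; "wrist_force": force on the tool from outside, world axes, zero at the start; "moment": the same for the moment, N m; "width": finger opening in m; "grip_force": force on a finger pad.
Only numpy, scipy, OpenCV 4.12 (cv2) and the standard library are available. Lean on these libraries where they do the work, as an engineer would, in place of code of your own. Each camera call takes 0.05 s, during which the arm holds its last target. There are 200 camera calls.

## Working session

There is one attempt and no reset: what is moved stays moved. The work goes in short steps, Python scripts to look and compute and a tool call to move; the robot and the scene stay as the last step left them, time stands still between calls to the robot, and variables do not carry over. Pictures are saved under pics/ and viewed, at most 14 in all, crops included, and the job is handed in when it is done.

Besides the shell and the picture viewer there is one more tool, called after "Emit:" as name(argument=value, ...), one argument or row to a line, values as JSON. step_arm: Moves the arm, as the interface text tells. Its arguments: {"type":"object","properties":{"increments":{"type":"array"},"squeeze":{"type":"number"}},"required":["increments"]}

```bash
ls; mkdir -p pics; cat > h.py <<'E'
import cv2,numpy as np,json
from workcell import ctrl
def take(name,tag):
    d=ctrl.read_camera(name); cv2.imwrite(f'pics/{tag}.png',d['frame'][:,:,::-1])
    np.savez(f'pics/{tag}.npz',K=d['camera_matrix'],r=d['rvec'],t=d['tvec']); return d
def cal(tag):
    z=np.load(f'pics/{tag}.npz'); return z['K'],cv2.Rodrigues(z['r'])[0],z['t'].reshape(3)
def onz(tag,uv,z):
    K,R,t=cal(tag); d=R.T@np.linalg.solve(K,[uv[0],uv[1],1]); c=-R.T@t
    return c+d*(z-c[2])/d[2]
def proj(tag,P):
    K,R,t=cal(tag); p=(R@np.atleast_2d(P).T).T+t; p=p@K.T; return p[:,:2]/p[:,2:]
def tri(obs):
    A=np.zeros((3,3));b=np.zeros(3)
    for tag,uv in obs:
        K,R,t=cal(tag); d=R.T@np.linalg.solve(K,[uv[0],uv[1],1]); d/=np.linalg.norm(d); c=-R.T@t
        M=np.eye(3)-np.outer(d,d);A+=M;b+=M@c
    return np.linalg.solve(A,b)
E
python3 - <<'E'
from h import *
for n in('scene','side','wrist'):
    d=take(n,n+'0'); K,R,t=cal(n+'0'); print(n,(-R.T@t).round(3),K[0,0])
print(ctrl.sense())
E
```

```text
pics
scene [ 1.005 -0.41   0.805] 439.68567904938584
side [ 0.098 -0.899  0.684] 481.4433499939632
wrist [0.14  0.511 0.372] 378.4726158017909
{'time': 0.15, 'joints': array([ 1.17299922e+00,  2.38630686e-01, -1.40909328e-02,  1.31921243e+00,
        3.10508914e-06,  1.57079228e+00]), 'joint_velocities': array([ 0.00041159, -0.00210465,  0.00154571,  0.00036507,  0.00101857,
        0.00095624]), 'joint_torque': array([ 2.31254635e-04, -5.39076161e+01,  3.46598196e+01,  1.44200533e-02,
        5.99983977e-06, -8.28751041e-06]), 'position': array([0.20332256, 0.48387317, 0.40421984]), 'tool_rot': array([-6.20695057e-01, -3.07943297e+00,  1.75080815e-03]), 'wrist_force': array([-0.9138462 ,  0.06847458,  0.05606393]), 'moment': array([ 0.02059595, -0.02498139, -0.05084358]), 'grip_force': 0.0, 'width': 0.08549570731573486}
```

View pics/scene0.png

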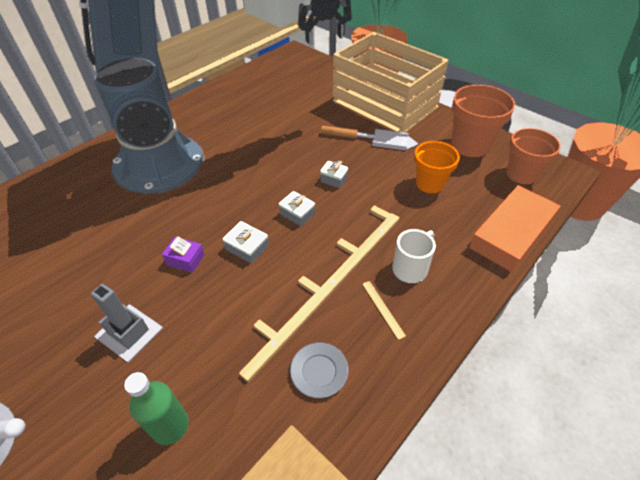

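View pics/side0.png

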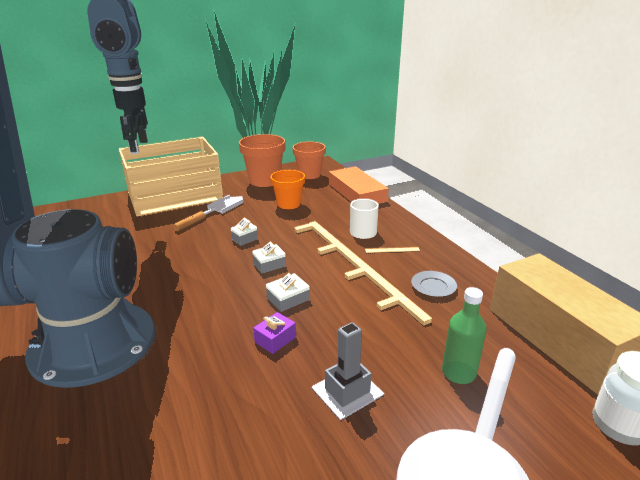

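Scene view: grey boxes at (334,175), (297,208), (245,242); the purple look-alike at (183,254); frame from (394,215) to (245,375); reader in holster at (120,325). I enlarge to measure.

```bash
python3 - <<'E'
import cv2,numpy as np
a=cv2.imread('pics/scene0.png');b=cv2.imread('pics/side0.png')
c=cv2.resize(a[155:385,215:405],None,fx=3.0,fy=2.6,interpolation=cv2.INTER_CUBIC)
c=cv2.resize(a[155:355,215:405],None,fx=3,fy=3,interpolation=cv2.INTER_CUBIC);cv2.imwrite('pics/c1.png',c)
c=cv2.resize(b[210:330,220:440],None,fx=3.6,fy=3.6,interpolation=cv2.INTER_CUBIC);cv2.imwrite('pics/c2.png',c)
from h import *
for uv in[(334,175),(297,208),(245,242)]:print(onz('scene0',uv,.04).round(3))
for uv in[(245,232),(270,257),(288,291)]:print(onz('side0',uv,.04).round(3))
for uv in[(372,208),(338,242),(301,282),(256,325)]:print('cleat tip',onz('scene0',uv,.012).round(3))
for uv in[(300,230),(320,250),(347,276),(378,307)]:print('cleat tip side',onz('side0',uv,.012).round(3))
E
```

```text
[0.438 0.258 0.04 ]
[0.451 0.106 0.04 ]
[ 0.438 -0.051  0.04 ]
[0.415 0.25  0.04 ]
[0.431 0.095 0.04 ]
[ 0.416 -0.061  0.04 ]
cleat tip [0.572 0.251 0.012]
cleat tip [0.581 0.109 0.012]
cleat tip [ 0.596 -0.032  0.012]
cleat tip [ 0.601 -0.17   0.012]
cleat tip side [0.577 0.24  0.012]
cleat tip side [0.58  0.112 0.012]
cleat tip side [ 0.585 -0.031  0.012]
cleat tip side [ 0.589 -0.172  0.012]
```

View pics/c1.png

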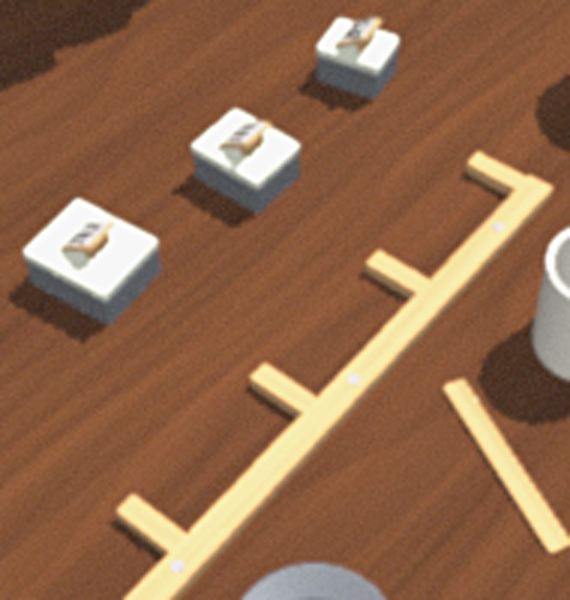

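View pics/c2.png

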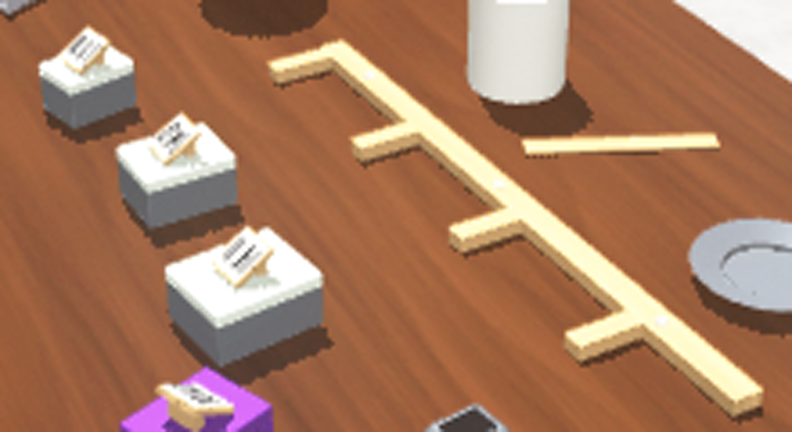

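Box pixel choices: the three grey/white boxes (crop c1: (357,55), (245,155), (90,255)); purple at side (275,332) rejected. Now a move for a wrist overview.

```bash
cat >> h.py <<'E'
def go(pos,yaw=None,tilt=0.,R=None):
    """print total tool-frame shift & turn from measured pose. yaw: tool x = (cos,sin) heading ; tool y = right; tilt about tool y"""
    s=ctrl.sense(); R0=cv2.Rodrigues(s['tool_rot'])[0]
    print('t',round(s['time'],2),'pos',s['position'].round(4),'yaw',round(float(np.arctan2(R0[1,0],R0[0,0])),4),'w',round(s['width'],4),'F',s['wrist_force'].round(1))
    if R is None and yaw is not None:
        c,n=np.cos(yaw),np.sin(yaw); R=np.array([[c,n,0],[n,-c,0],[0,0,-1.]])
        a=tilt; R=R@np.array([[np.cos(a),0,np.sin(a)],[0,1,0],[-np.sin(a),0,np.cos(a)]])
    if R is None:R=R0
    dp=np.array(pos)-s['position']
    print(' turn',cv2.Rodrigues(R0.T@R)[0].ravel().round(4),'shift before turn',(R0.T@dp).round(4),'shift after turn',(R.T@dp).round(4))
E
python3 - <<'E'
from h import *
K,R,t=cal('wrist0'); s=ctrl.sense();R0=cv2.Rodrigues(s['tool_rot'])[0]
print('cam in tool',(R0.T@(-R.T@t-s['position'])).round(4)); print((R@R0).round(3)); print(R0.round(3))
go([.45,.05,.50],yaw=0);go([.45,.05,.50],yaw=np.pi)
E
```

```text
cam in tool [0.069  0.     0.0318]
[[ 0.     1.    -0.   ]
 [-0.961  0.    -0.275]
 [-0.275  0.     0.961]]
[[-0.922  0.387 -0.   ]
 [ 0.387  0.922 -0.001]
 [ 0.    -0.001 -1.   ]]
t 0.15 pos [0.2033 0.4839 0.4042] yaw 2.7438 w 0.0855 F [-0.9  0.1  0.1]
 turn [-3.0000e-04  1.6000e-03  2.7438e+00] shift before turn [-0.3955 -0.3045 -0.0954] shift after turn [ 0.2467  0.4339 -0.0958]
t 0.15 pos [0.2033 0.4839 0.4042] yaw 2.7438 w 0.0855 F [-0.9  0.1  0.1]
 turn [-1.100e-03 -2.000e-04 -3.978e-01] shift before turn [-0.3955 -0.3045 -0.0954] shift after turn [-0.2467 -0.4339 -0.0958]
```

Emit:
step_arm(
  increments=[
    [0,0,0,-0.046,-0.036,-0.012,-1],
    [0,0,0,-0.046,-0.036,-0.012,-1],
    [0,0,0,-0.046,-0.036,-0.012,-1],
    [0,0,0,-0.046,-0.036,-0.012,-1],
    [0,0,0,-0.046,-0.036,-0.012,-1],
    [0,0,0,-0.046,-0.036,-0.012,-1],
    [0,0,0,-0.046,-0.036,-0.012,-1],
    [0,0,0,-0.046,-0.036,-0.012,-1],
  ],
)

```text
time: 1.15
position: [0.4315, 0.074, 0.5011]
tool_rot: [0.621, 3.079, 0.0]
wrist_force: [1.2, 1.5, 0.3]
width: 0.0856
grip_force: 0.0
```

Emit:
step_arm(
  increments=[
    [0,0,-0.1,-0.02,-0.015,0,-1],
    [0,0,-0.1,0,0,0,-1],
    [0,0,-0.1,0,0,0,-1],
    [0,0,-0.098,0,0,0,-1],
    [0,0,0,0,0,0,-1],
    [0,0,0,0,0,0,-1],
    [0,0,0,0,0,0,-1],
    [0,0,0,0,0,0,-1],
  ],
)

```text
time: 2.15
position: [0.4437, 0.0544, 0.5007]
tool_rot: [-0.001, -3.142, 0.0]
wrist_force: [-0.6, 0.9, -1.1]
width: 0.0853
grip_force: 0.0
```

```bash
python3 - <<'E'
from h import *
take('wrist','w1'); go([.45,.05,.5],yaw=np.pi)
E
```

```text
t 2.2 pos [0.4437 0.0544 0.5007] yaw 3.1414 w 0.0853 F [-0.   0.1 -0.4]
 turn [-0.0001 -0.     -0.0002] shift before turn [-0.0063 -0.0044  0.0007] shift after turn [-0.0063 -0.0044  0.0007]
```

View pics/w1.png

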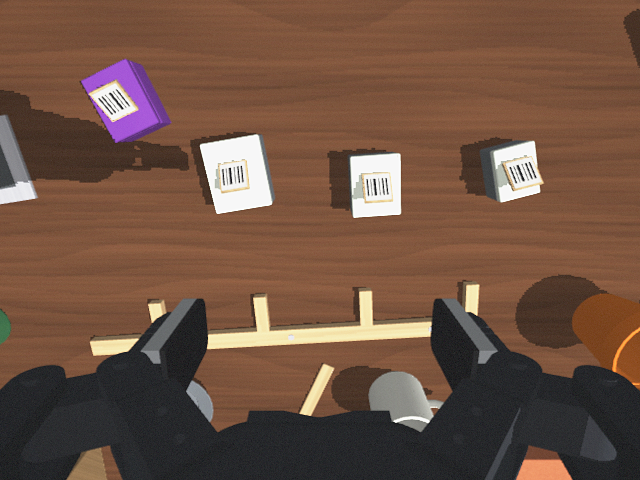

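Wrist view: box lids near (237,174) largest, (376,185) mid, (516,171) smallest; purple (124,100) ignored; cleats at (157,308), (262,312), (366,307), (472,300); batten near edge around row 325. Measure by code.

```bash
cat >> h.py <<'E'
def white(tag,c,r=60):
    """lid rect at z=.04 in world from white mask around pixel c"""
    im=cv2.imread(f'pics/{tag}.png'); h=cv2.cvtColor(im,cv2.COLOR_BGR2HSV)
    m=((h[...,1]<45)&(h[...,2]>185)).astype(np.uint8)
    m=cv2.morphologyEx(m,cv2.MORPH_CLOSE,np.ones((9,9)))
    n,l,st,ce=cv2.connectedComponentsWithStats(m); k=l[int(c[1]),int(c[0])]
    pts=np.argwhere(l==k)[:,::-1]
    W=np.array([onz(tag,p,.04)[:2] for p in pts]); (cx,cy),(a,b),an=cv2.minAreaRect((W*1000).astype(np.float32))
    an=(an+45)%90-45 if True else an
    rect=cv2.boxPoints(cv2.minAreaRect((W*1000).astype(np.float32)))
    return np.array([cx,cy])/1000,(round(a,1),round(b,1)),round(np.radians(an),4),st[k]
E
python3 - <<'E'
from h import *
for c in[(250,150),(360,170),(500,165)]: print(white('w1',c))
im=cv2.imread('pics/w1.png');h=cv2.cvtColor(im,cv2.COLOR_BGR2HSV)
m=((h[...,0]>15)&(h[...,0]<32)&(h[...,1]>60)&(h[...,1]<170)&(h[...,2]>170))
E=[]
for u in list(range(275,352,4))+list(range(380,424,4))+list(range(215,248,4)):
    v=np.argmax(m[300:360,u])+300; E.append(onz('w1',(u,v),.012)[:2])
E=np.array(E);p=np.polyfit(E[:,1],E[:,0],1);print('batten x=%.4f*y+%.4f'%tuple(p),'res',np.std(E[:,0]-np.polyval(p,E[:,1])))
for lo,hi,v0,v1 in[(140,175,304,318),(245,280,300,320),(350,385,296,314),(455,490,290,310)]:
    for v in(v0,(v0+v1)//2,v1):
        us=np.where(m[v,lo:hi])[0]+lo; print(v,us.min(),us.max(),onz('w1',(us.min()-.5,v),.012).round(4),onz('w1',(us.max()+.5,v),.012).round(4))
E
```

```text
(array([ 0.42423499, -0.03862323]), (79.5, 66.4), np.float64(0.1675), array([ 200,  134,   72,   80, 4195], dtype=int32))
(array([0.43657446, 0.11874873]), (69.7, 55.7), np.float64(0.0683), array([ 350,  153,   51,   65, 3025], dtype=int32))
(array([0.42059991, 0.27731378]), (59.8, 47.2), np.float64(0.2662), array([ 493,  141,   48,   61, 2170], dtype=int32))
batten x=-0.0631*y+0.6357 res 0.0004382590245093362
304 148 164 [ 0.5972 -0.1723  0.012 ] [ 0.5972 -0.1499  0.012 ]
311 150 165 [ 0.6074 -0.171   0.012 ] [ 0.6074 -0.1497  0.012 ]
318 151 156 [ 0.6177 -0.1709  0.012 ] [ 0.6177 -0.1629  0.012 ]
300 253 266 [ 0.5914 -0.0332  0.012 ] [ 0.5914 -0.0147  0.012 ]
310 255 267 [ 0.6059 -0.0312  0.012 ] [ 0.6059 -0.014   0.012 ]
320 256 268 [ 0.6207 -0.0306  0.012 ] [ 0.6207 -0.0132  0.012 ]
296 359 371 [0.5857 0.1064 0.012 ] [0.5857 0.1235 0.012 ]
305 360 371 [0.5986 0.1081 0.012 ] [0.5986 0.124  0.012 ]
314 360 372 [0.6118 0.1085 0.012 ] [0.6118 0.1258 0.012 ]
290 466 478 [0.5771 0.2461 0.012 ] [0.5771 0.2631 0.012 ]
300 466 477 [0.5914 0.2476 0.012 ] [0.5914 0.2635 0.012 ]
310 465 477 [0.6059 0.2479 0.012 ] [0.6059 0.2651 0.012 ]
```

```bash
python3 - <<'E'
from h import *
print('label d',tri([('w1',(234,176)),('scene0',(243.3,236)),('side0',(287.5,281.7))]).round(4))
print('label b',tri([('w1',(523,172)),('scene0',(215+358/3,155+33/3)),('side0',(220+85/3.6,210+50/3.6))]).round(4))
print('purple',onz('w1',(169,125),.04),onz('w1',(168,122),.0))
for uv in[(397,420),(410,380)]:print('mug rim?',onz('w1',uv,.09))
go([.425,-.0386,.195],yaw=np.pi+.1675)
E
```

```text
label d [ 0.4248 -0.0409  0.047 ]
label b [0.421  0.2786 0.0492]
purple [ 0.37046707 -0.10858993  0.04      ] [ 0.36666968 -0.12457567  0.        ]
mug rim? [0.71277947 0.1487046  0.09      ]
mug rim? [0.65641819 0.16068159 0.09      ]
t 2.2 pos [0.4437 0.0544 0.5007] yaw 3.1414 w 0.0853 F [-0.   0.1 -0.4]
 turn [-1.000e-04 -0.000e+00 -1.677e-01] shift before turn [ 0.0187 -0.0929  0.3057] shift after turn [ 0.0339 -0.0886  0.3057]
```

Emit:
step_arm(
  increments=[
    [0,0,-0.084,0,0,0.025,-1],
    [0,0,-0.084,0,0,0.025,-1],
    [0,0,0,0.0057,-0.0148,0.026,-1],
    [0,0,0,0.0057,-0.0148,0.026,-1],
    [0,0,0,0.0057,-0.0148,0.026,-1],
    [0,0,0,0.0057,-0.0148,0.026,-1],
    [0,0,0,0.0057,-0.0148,0.026,-1],
    [0,0,0,0.0057,-0.0148,0.026,-1],
  ],
)

```text
time: 3.2
position: [0.4247, -0.0394, 0.294]
tool_rot: [-0.263, 3.13, -0.0]
wrist_force: [0.4, -0.2, 0.0]
width: 0.0852
grip_force: 0.0
```

```bash
python3 - <<'E'
from h import *
take('wrist','w2'); go([.425,-.0386,.195],yaw=np.pi+.1675)
E
```

```text
t 3.25 pos [ 0.4234 -0.0403  0.2912] yaw -2.9741 w 0.0853 F [-2.4 -0.9 -2.6]
 turn [ 0.0001 -0.0042  0.    ] shift before turn [-0.0023  0.0014  0.0962] shift after turn [-0.0019  0.0015  0.0962]
```

View pics/w2.png

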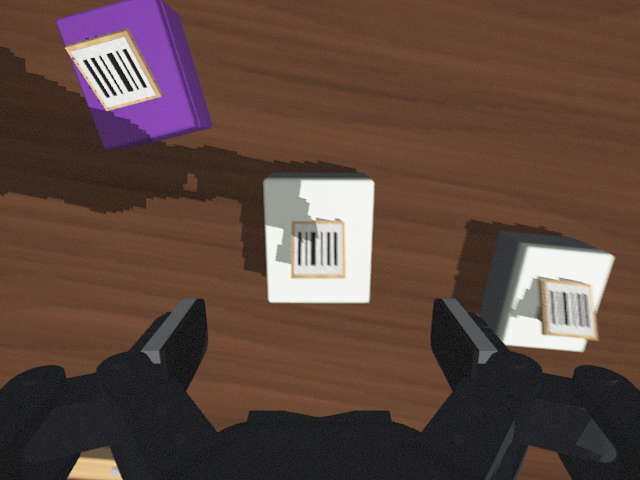

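The wrist crop shows box d at (318,240), square and midway between the fingers; purple is clear at (135,75).

Emit:
step_arm(
  increments=[
    [0,0,0,-0.002,0.001,0.016,-1],
    [0,0,0,0,0,0.016,-1],
    [0,0,0,0,0,0.016,-1],
    [0,0,0,0,0,0.016,-1],
    [0,0,0,0,0,0.016,-1],
    [0,0,0,0,0,0.016,-1],
    [0,0,0,0,0,0,-1],
    [0,0,0,0,0,0,-1],
  ],
)

```text
time: 4.25
position: [0.427, -0.0375, 0.1994]
tool_rot: [-0.264, 3.13, -0.0]
wrist_force: [0.1, 0.1, -0.4]
width: 0.0853
grip_force: 0.0
```

Emit:
step_arm(
  increments=[
    [0,0,0,0,0,0,0],
    [0,0,0,0,0,0,0.3],
    [0,0,0,0,0,0,0.6],
    [0,0,0,0,0,0,1],
    [0,0,0,0,0,0,1],
    [0,0,0,0,0,0,1],
    [0,0,0,0,0,0,1],
    [0,0,0,0,0,0,1],
  ],
  squeeze=25,
)

```text
time: 5.25
position: [0.4271, -0.0378, 0.1997]
tool_rot: [-0.263, 3.129, -0.001]
wrist_force: [-0.8, -0.9, 6.8]
width: 0.0652
grip_force: 26.3
```

```bash
python3 - <<'E'
from h import *
c=np.array([.5998,-.0644]); f=.063
u=np.array([np.cos(f),np.sin(f)]);v=np.array([-u[1],u[0]])
p=c-0.02*u-0.012*v
go([p[0],p[1],ctrl.sense()['position'][2]],yaw=np.pi+f)
E
```

```text
t 5.25 pos [ 0.4271 -0.0378  0.1997] yaw -2.9736 w 0.0652 F [-0.8 -0.9  6.8]
 turn [-0.0009  0.0017  0.105 ] shift before turn [-0.1447 -0.0649  0.0003] shift after turn [-0.1507 -0.0494  0.    ]
```

Emit:
step_arm(
  increments=[
    [0,0,0.035,-0.02,-0.007,0,1],
    [0,0,0.035,-0.021,-0.007,0,1],
    [0,0,0.035,-0.021,-0.007,0,1],
    [0,0,0,-0.022,-0.007,0,1],
    [0,0,0,-0.022,-0.007,0,1],
    [0,0,0,-0.022,-0.007,0,1],
    [0,0,0,-0.022,-0.007,0,1],
    [0,0,0,0,0,0,1],
  ],
)

```text
time: 6.25
position: [0.5808, -0.0725, 0.1993]
tool_rot: [0.1, -3.14, -0.001]
wrist_force: [-3.6, 1.2, 5.6]
width: 0.0651
grip_force: 31.9
```

```bash
python3 - <<'E'
from h import *
take('wrist','w3');c=np.array([.5998,-.0644]); f=.063
go([c[0],c[1],.1997],yaw=np.pi+f)
E
```

```text
t 6.3 pos [ 0.5806 -0.0725  0.1992] yaw -3.0783 w 0.0654 F [-2.   1.6  4.7]
 turn [0.0005 0.0001 0.0003] shift before turn [-0.0197  0.0068 -0.0005] shift after turn [-0.0197  0.0068 -0.0005]
```

View pics/w3.png

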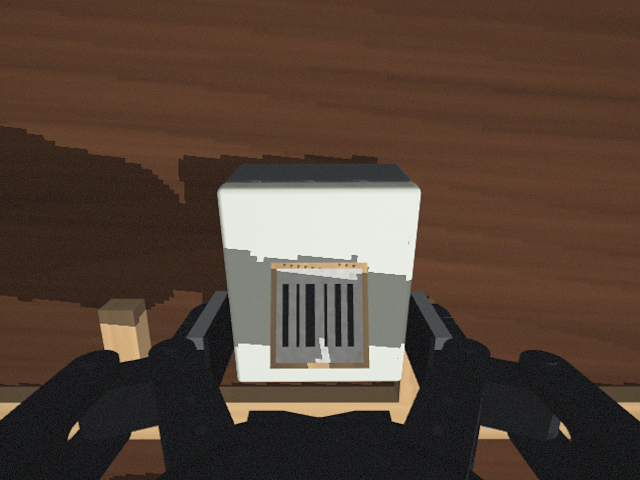

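Box d is gripped square (label at (320,320)), cleat 3 seen right of it at (408,375), batten at row 400.

Emit:
step_arm(
  increments=[
    [0,0,0,-0.005,0,0,1],
    [0,0,0,-0.005,0,0,1],
    [0,0,0,-0.005,0,0,1],
    [0,0,0,-0.003,0,0,1],
    [0,0,0,-0.002,0,0,1],
    [0,0,0,-0.001,0,0,1],
    [0,0,0,-0.001,0,0,1],
    [0,0,0,0,0,0,1],
  ],
)

```text
time: 7.3
position: [0.5997, -0.0713, 0.1997]
tool_rot: [0.098, -3.135, 0.001]
wrist_force: [-16.1, -0.4, 20.5]
width: 0.0653
grip_force: 34.0
```

Emit:
step_arm(
  increments=[
    [0,0,0,-0.001,0,0,1],
    [0,0,0,-0.0005,0,0,1],
    [0,0,0,0,0.002,0,1],
    [0,0,0,0,0.002,0,1],
    [0,0,0,0,0.001,0,1],
    [0,0,0,0,0.001,0,1],
    [0,0,0,0,0,0,1],
    [0,0,0,0,0,0,1],
  ],
)

```text
time: 8.3
position: [0.6032, -0.0662, 0.1995]
tool_rot: [-0.097, 3.14, -0.005]
wrist_force: [-3.8, -6.0, 6.8]
width: 0.0654
grip_force: 32.5
```

Emit:
step_arm(
  increments=[
    [0,0,0,0,0.0005,0,1],
    [0,0,0,0,0.0005,0,1],
    [0,0,0,0,0.0005,0,1],
    [0,0,0,0,0.0005,0,1],
    [0,0,0,0,0,0,1],
    [0,0,0,0,0,0,1],
    [0,0,0,0,0,0,1],
    [0,0,0,0,0,0,1],
  ],
)

```text
time: 9.3
position: [0.6035, -0.0642, 0.1995]
tool_rot: [-0.097, 3.139, -0.005]
wrist_force: [-2.3, -6.2, 4.9]
width: 0.0647
grip_force: 32.3
```

```bash
python3 - <<'E'
from h import *
take('wrist','w4');go([.5998,-.0644,.1997],yaw=np.pi+.063)
im=cv2.imread('pics/w4.png');c=cv2.resize(im[330:420,180:460],None,fx=2.8,fy=2.8,interpolation=cv2.INTER_CUBIC);cv2.imwrite('pics/c4.png',c)
E
```

```text
t 9.35 pos [ 0.6035 -0.0642  0.1995] yaw -3.0798 w 0.0648 F [-1.9 -5.5  4.6]
 turn [-0.0031  0.0012 -0.0012] shift before turn [ 0.0037  0.     -0.0002] shift after turn [ 0.0037  0.     -0.0002]
```

View pics/c4.png

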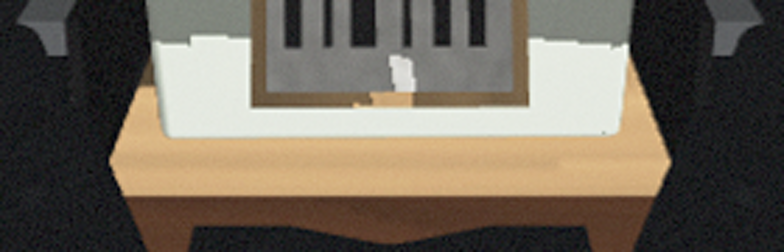

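Flush to the batten (lid edge at row 130 of the crop, no gap); the y force hasn't risen, so continue leftwards to the cleat.

Emit:
step_arm(
  increments=[
    [0,0,0,0,0.0007,0,1],
    [0,0,0,0,0.0007,0,1],
    [0,0,0,0,0.0006,0,1],
    [0,0,0,0,0,0,1],
    [0,0,0,0,0,0,1],
    [0,0,0,0,0,0,1],
    [0,0,0,0,0,0,1],
    [0,0,0,0,0,0,1],
  ],
)

```text
time: 10.35
position: [0.6034, -0.0634, 0.1996]
tool_rot: [-0.095, 3.139, -0.01]
wrist_force: [-1.9, -14.0, 4.9]
width: 0.0654
grip_force: 32.3
```

Emit:
step_arm(
  increments=[
    [0,0,0,-0.001,0,0,1],
    [0,0,0,-0.0005,0,0,1],
    [0,0,0,0,0,0,1],
    [0,0,0,0,-0.001,0,0.2],
    [0,0,0,0,0,0,-0.5],
    [0,0,0,0,0,0,-1],
    [0,0,0,0,0,0,-1],
    [0,0,0,0,0,0,-1],
  ],
)

```text
time: 11.35
position: [0.6049, -0.0619, 0.1987]
tool_rot: [-0.1, 3.14, 0.0]
wrist_force: [0.5, 0.4, -0.2]
width: 0.0854
grip_force: 0.0
```

Emit:
step_arm(
  increments=[
    [0,0,0,0,0,-0.02,-1],
    [0,0,0,0,0,-0.03,-1],
    [0,0,0,0,0,-0.03,-1],
    [0,0,0,0.03,0,-0.03,-1],
    [0,0,0,0.05,0.02,0,-1],
    [0,0,0,0.05,0.03,0,-1],
    [0,0,0,0.01,0.04,0,-1],
    [0,0,0,0,0,0,-1],
  ],
)

```text
time: 12.35
position: [0.4583, 0.0206, 0.3091]
tool_rot: [-0.104, 3.139, 0.001]
wrist_force: [0.1, -0.6, -1.0]
width: 0.0853
grip_force: 0.0
```

```bash
python3 - <<'E'
from h import *
take('wrist','w5')
go([.437,.1187,.2],yaw=np.pi+.068)
E
```

```text
t 12.4 pos [0.4591 0.0199 0.3091] yaw -3.0759 w 0.0852 F [ 0.9 -0.3  0.1]
 turn [-0.0002  0.0009 -0.0024] shift before turn [0.0157 0.1001 0.109 ] shift after turn [0.0153 0.1001 0.1091]
```

View pics/w5.png

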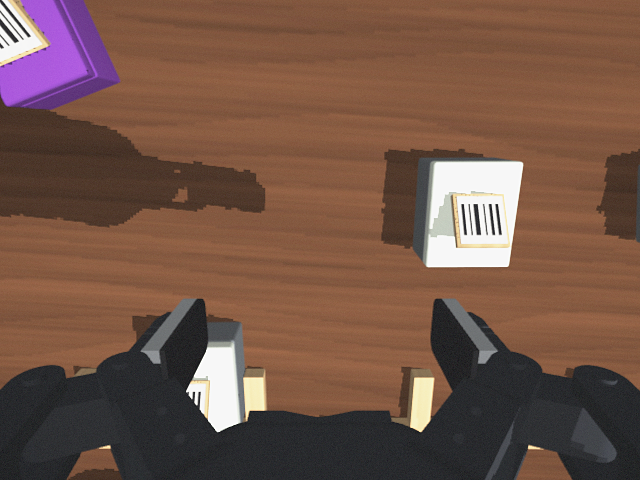

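Box d flush beside cleat 3 at (243,390); box c at (475,213) unmoved. Next: box c.

```bash
python3 - <<'E'
from h import *
w=white('w5',(500,175));print(w)
go([w[0][0],w[0][1],.197],yaw=np.pi+w[2])
E
```

```text
(array([0.43637207, 0.11789426]), (68.9, 55.4), np.float64(0.07), array([ 426,  161,   97,  106, 9063], dtype=int32))
t 12.4 pos [0.4591 0.0199 0.3091] yaw -3.0759 w 0.0852 F [ 0.9 -0.3  0.1]
 turn [-0.0002  0.0009 -0.0044] shift before turn [0.0164 0.0993 0.112 ] shift after turn [0.0158 0.0994 0.1121]
```

Emit:
step_arm(
  increments=[
    [0,0,-0.004,0.004,0.025,0,-1],
    [0,0,0,0.004,0.025,0,-1],
    [0,0,0,0.004,0.025,0.01,-1],
    [0,0,0,0.004,0.0245,0.02,-1],
    [0,0,0,0,0,0.03,-1],
    [0,0,0,0,0,0.03,-1],
    [0,0,0,0,0,0.02,-1],
    [0,0,0,0,0,0,-1],
  ],
)

```text
time: 13.4
position: [0.4369, 0.1166, 0.1975]
tool_rot: [0.105, -3.137, 0.001]
wrist_force: [0.1, 0.3, -0.1]
width: 0.0854
grip_force: 0.0
```

Emit:
step_arm(
  increments=[
    [0,0,0,0,0,0,-0.3],
    [0,0,0,0,0,0,0.1],
    [0,0,0,0,0,0,0.4],
    [0,0,0,0,0,0,0.7],
    [0,0,0,0,0,0,1],
    [0,0,0,0,0,0,1],
    [0,0,0,0,0,0,1],
    [0,0,0,0,0,0,1],
  ],
)

```text
time: 14.4
position: [0.4375, 0.1173, 0.1998]
tool_rot: [-0.105, 3.138, 0.001]
wrist_force: [-0.1, 1.7, 7.2]
width: 0.0551
grip_force: 27.1
```

```bash
python3 - <<'E'
from h import *
c=np.array([.5957,.0799]); f=.063
u=np.array([np.cos(f),np.sin(f)]);v=np.array([-u[1],u[0]])
p=c-0.02*u-0.010*v
go([p[0],p[1],ctrl.sense()['position'][2]],yaw=np.pi+f)
E
```

```text
t 14.4 pos [0.4375 0.1173 0.1998] yaw -3.0744 w 0.0551 F [-0.1  1.7  7.2]
 turn [0.0005 0.0023 0.0042] shift before turn [-0.1353 -0.0579  0.0003] shift after turn [-0.1356 -0.0573  0.    ]
```

Emit:
step_arm(
  increments=[
    [0,0,0.004,-0.018,-0.008,-0.0005,1],
    [0,0,0,-0.02,-0.0085,0,1],
    [0,0,0,-0.02,-0.0085,0,1],
    [0,0,0,-0.02,-0.0085,0,1],
    [0,0,0,-0.02,-0.0085,0,1],
    [0,0,0,-0.02,-0.0085,0,1],
    [0,0,0,-0.018,-0.007,0,1],
    [0,0,0,0,0,0,1],
  ],
)

```text
time: 15.4
position: [0.5774, 0.0681, 0.1997]
tool_rot: [-0.098, 3.138, -0.001]
wrist_force: [2.0, -1.4, 0.1]
width: 0.0552
grip_force: 28.4
```

Emit:
step_arm(
  increments=[
    [0,0,0,-0.005,0,0,1],
    [0,0,0,-0.005,0,0,1],
    [0,0,0,-0.005,0,0,1],
    [0,0,0,-0.002,0,0,1],
    [0,0,0,-0.001,0,0,1],
    [0,0,0,-0.001,0,0,1],
    [0,0,0,0,0,0,1],
    [0,0,0,0,0,0,1],
  ],
)

```text
time: 16.4
position: [0.5915, 0.0695, 0.2001]
tool_rot: [0.1, -3.133, 0.001]
wrist_force: [-19.1, -0.7, 22.3]
width: 0.0555
grip_force: 30.3
```

Emit:
step_arm(
  increments=[
    [0,0,0,0,0.001,-0.001,1],
    [0,0,0,-0.001,0.001,-0.0005,1],
    [0,0,0,-0.001,0.001,0,1],
    [0,0,0,0,0.001,0,1],
    [0,0,0,0,0.001,0,1],
    [0,0,0,0,0,0,1],
    [0,0,0,0,0,0,1],
    [0,0,0,0,0,0,1],
  ],
)

```text
time: 17.4
position: [0.5969, 0.0747, 0.2007]
tool_rot: [0.099, -3.14, 0.0]
wrist_force: [0.5, -0.4, -3.2]
width: 0.0554
grip_force: 27.7
```

```bash
python3 - <<'E'
from h import *
take('wrist','w6');take('scene','s6');go([.5957,.0799,.2],yaw=np.pi+.063)
im=cv2.imread('pics/w6.png');c=cv2.resize(im[150:440,180:460],None,fx=1.5,fy=1.5)
s=cv2.imread('pics/s6.png');d=cv2.resize(s[200:345,240:400],None,fx=2.3,fy=3.0)[:435]
cv2.imwrite('pics/c6.png',np.hstack([c[:435],d]))
E
```

```text
t 17.5 pos [0.5969 0.0747 0.2007] yaw -3.0785 w 0.0553 F [-0.3  0.  -2.4]
 turn [-0.0001  0.      0.0001] shift before turn [0.0009 0.0053 0.0007] shift after turn [0.0009 0.0053 0.0007]
```

View pics/c6.png

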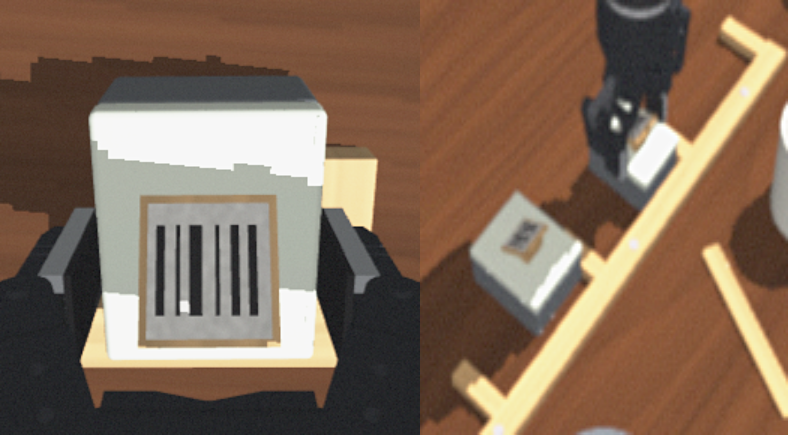

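Box c by cleat 2, box d flush; push on for contact.

Emit:
step_arm(
  increments=[
    [0,0,0,-0.001,0,0.0005,1],
    [0,0,0,-0.001,0,0,1],
    [0,0,0,0,0,0,1],
    [0,0,0,0,0.001,0,1],
    [0,0,0,0,0.001,0,1],
    [0,0,0,0,0.001,0,1],
    [0,0,0,0,0.001,0,1],
    [0,0,0,0,0,0,1],
  ],
)

```text
time: 18.5
position: [0.5986, 0.079, 0.2002]
tool_rot: [0.1, -3.14, 0.0]
wrist_force: [0.8, -0.2, -2.4]
width: 0.0555
grip_force: 27.7
```

Emit:
step_arm(
  increments=[
    [0,0,0,0,0.001,0,1],
    [0,0,0,0,0.001,0,1],
    [0,0,0,0,0.001,0,1],
    [0,0,0,0,0.0005,0,1],
    [0,0,0,0,0,0,1],
    [0,0,0,0,0,0,1],
    [0,0,0,0,0,0,1],
    [0,0,0,0,0,0,1],
  ],
)

```text
time: 19.5
position: [0.5984, 0.081, 0.2003]
tool_rot: [-0.096, 3.14, -0.006]
wrist_force: [-0.3, -8.9, -0.7]
width: 0.0551
grip_force: 27.9
```

Emit:
step_arm(
  increments=[
    [0,0,0,-0.001,0,0,1],
    [0,0,0,-0.001,0,0,1],
    [0,0,0,-0.0005,0,0,1],
    [0,0,0,0,0,0,1],
    [0,0,0,0,0,0,1],
    [0,0,0,0,0,0,1],
    [0,0,0,0,0,0,1],
    [0,0,0,0,0,0,1],
  ],
)

```text
time: 20.5
position: [0.5994, 0.081, 0.2003]
tool_rot: [0.097, -3.136, 0.006]
wrist_force: [-7.7, -10.2, 5.6]
width: 0.0554
grip_force: 28.7
```

Emit:
step_arm(
  increments=[
    [0,0,0,-0.0005,0,0,1],
    [0,0,0,0,0,0,1],
    [0,0,0,0,-0.001,0,0.4],
    [0,0,0,0,0,0,0],
    [0,0,0,0,0,0,-0.5],
    [0,0,0,0,0,0,-1],
    [0,0,0,0,0,0,-1],
    [0,0,0,0,0,0,-1],
  ],
)

```text
time: 21.5
position: [0.6016, 0.0817, 0.2002]
tool_rot: [-0.1, 3.14, 0.0]
wrist_force: [0.4, 0.3, -1.1]
width: 0.0856
grip_force: 0.0
```

Emit:
step_arm(
  increments=[
    [0,0,0,0,0,-0.02,-1],
    [0,0,0,0,0,-0.03,-1],
    [0,0,0,0,0,-0.03,-1],
    [0,0,0,0.03,0,-0.03,-1],
    [0,0,0,0.05,0.03,0,-1],
    [0,0,0,0.05,0.03,0,-1],
    [0,0,0,0.03,0.05,0,-1],
    [0,0,0,0,0,0,-1],
  ],
)

```text
time: 22.5
position: [0.4327, 0.1834, 0.3106]
tool_rot: [-0.106, 3.14, 0.001]
wrist_force: [0.3, 0.0, 0.2]
width: 0.0851
grip_force: 0.0
```

```bash
python3 - <<'E'
from h import *
take('wrist','w7');p=proj('w7',[.421,.277,.04])[0];print(p)
print(proj('w7',[.5984,.08,.04]))
im=cv2.imread('pics/w7.png')
for q in[(-12,-15),(-20,0),(-15,-20)]:
    try:w=white('w7',p+q);print(w)
    except Exception as e:print(e)
go([w[0][0],w[0][1],.197],yaw=np.pi+w[2])
E
```

```text
[463.00234396 230.35630798]
[[170.62422186 435.22641175]]
(array([0.42031802, 0.27658813]), (60.6, 48.1), np.float64(0.2692), array([ 421,  179,   82,   99, 6360], dtype=int32))
(array([0.42031802, 0.27658813]), (60.6, 48.1), np.float64(0.2692), array([ 421,  179,   82,   99, 6360], dtype=int32))
(array([0.42031802, 0.27658813]), (60.6, 48.1), np.float64(0.2692), array([ 421,  179,   82,   99, 6360], dtype=int32))
t 22.55 pos [0.434  0.1825 0.3106] yaw -3.0749 w 0.0851 F [-0.2  0.  -0.3]
 turn [ 1.000e-04  8.000e-04 -2.025e-01] shift before turn [0.0075 0.0948 0.1136] shift after turn [-0.0119  0.0944  0.1136]
```

View pics/w7.png

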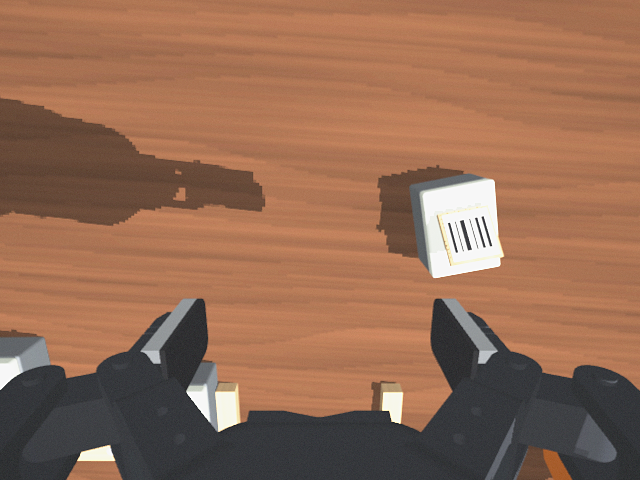

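Box b at (457,228), clear of everything.

Emit:
step_arm(
  increments=[
    [0,0,-0.101,0,0,0,-1],
    [0,0,-0.101,0,0,0,-1],
    [0,0,0,-0.003,0.0235,0,-1],
    [0,0,0,-0.003,0.0235,0.01,-1],
    [0,0,0,-0.003,0.0235,0.02,-1],
    [0,0,0,-0.003,0.0235,0.026,-1],
    [0,0,0,0,0,0.028,-1],
    [0,0,0,0,0,0.026,-1],
  ],
)

```text
time: 23.55
position: [0.4228, 0.2747, 0.1991]
tool_rot: [-0.414, 3.114, -0.001]
wrist_force: [-0.7, 0.7, 0.4]
width: 0.0853
grip_force: 0.0
```

Emit:
step_arm(
  increments=[
    [0,0,0,0,0,0,-0.3],
    [0,0,0,0,0,0,0.1],
    [0,0,0,0,0,0,0.4],
    [0,0,0,0,0,0,0.7],
    [0,0,0,0,0,0,1],
    [0,0,0,0,0,0,1],
    [0,0,0,0,0,0,1],
    [0,0,0,0,0,0,1],
  ],
)

```text
time: 24.55
position: [0.4225, 0.2753, 0.2014]
tool_rot: [-0.415, 3.111, 0.001]
wrist_force: [1.3, -0.2, 7.1]
width: 0.0453
grip_force: 27.2
```

```bash
python3 - <<'E'
from h import *
c=np.array([.5940,.2255]); f=.063
u=np.array([np.cos(f),np.sin(f)]);v=np.array([-u[1],u[0]])
p=c-0.02*u-0.010*v
go([p[0],p[1],ctrl.sense()['position'][2]],yaw=np.pi+f)
E
```

```text
t 24.55 pos [0.4225 0.2753 0.2014] yaw -2.8766 w 0.0453 F [ 1.3 -0.2  7.1]
 turn [0.0005 0.0026 0.202 ] shift before turn [-0.1309 -0.0987  0.0003] shift after turn [-0.1481 -0.0705  0.    ]
```

Emit:
step_arm(
  increments=[
    [0,0,0.101,0,0,-0.001,1],
    [0,0,0.101,0,0,-0.0005,1],
    [0,0,0,-0.02,-0.01,0,1],
    [0,0,0,-0.026,-0.0125,0,1],
    [0,0,0,-0.026,-0.0125,0,1],
    [0,0,0,-0.026,-0.0125,0,1],
    [0,0,0,-0.026,-0.0125,0,1],
    [0,0,0,-0.023,-0.0105,0,1],
  ],
)

```text
time: 25.55
position: [0.5734, 0.2142, 0.203]
tool_rot: [0.105, -3.138, -0.007]
wrist_force: [0.3, 3.8, -2.0]
width: 0.0454
grip_force: 36.3
```

Emit:
step_arm(
  increments=[
    [0,0,0,-0.005,0,0,1],
    [0,0,0,-0.005,0,0,1],
    [0,0,0,-0.004,0,0,1],
    [0,0,0,-0.002,0,0,1],
    [0,0,0,-0.001,0,0,1],
    [0,0,0,0,0.002,0,1],
    [0,0,0,0,0.002,0,1],
    [0,0,0,0,0,0,1],
  ],
)

```text
time: 26.55
position: [0.5906, 0.2177, 0.2025]
tool_rot: [-0.1, 3.139, -0.003]
wrist_force: [-1.6, -4.5, 6.4]
width: 0.045
grip_force: 31.1
```

Emit:
step_arm(
  increments=[
    [0,0,0,-0.0015,0.001,-0.0005,1],
    [0,0,0,-0.001,0.001,0,1],
    [0,0,0,-0.001,0.001,0,1],
    [0,0,0,-0.001,0.001,0,1],
    [0,0,0,0,0.001,0,1],
    [0,0,0,0,0.001,0,1],
    [0,0,0,0,0,0,1],
    [0,0,0,0,0,0,1],
  ],
)

```text
time: 27.55
position: [0.5944, 0.2247, 0.2025]
tool_rot: [-0.099, 3.139, -0.002]
wrist_force: [-0.8, -4.3, 5.4]
width: 0.0449
grip_force: 31.0
```

Emit:
step_arm(
  increments=[
    [0,0,0,-0.0005,0.001,0,1],
    [0,0,0,-0.0005,0.001,0,1],
    [0,0,0,0,0.001,0,1],
    [0,0,0,0,0,0,1],
    [0,0,0,0,0,0,1],
    [0,0,0,0,0,0,1],
    [0,0,0,0,0,0,1],
    [0,0,0,0,0,0,1],
  ],
)

```text
time: 28.55
position: [0.5947, 0.2259, 0.2025]
tool_rot: [0.097, -3.14, 0.009]
wrist_force: [-3.2, -16.2, 9.8]
width: 0.0451
grip_force: 31.5
```

Emit:
step_arm(
  increments=[
    [0,0,0,-0.001,-0.0005,0,1],
    [0,0,0,-0.001,0,0,1],
    [0,0,0,-0.001,0,0,1],
    [0,0,0,0,0,0,1],
    [0,0,0,0,0,0,1],
    [0,0,0,0,0,0,1],
    [0,0,0,0,0,0,1],
    [0,0,0,0,0,0,1],
  ],
)

```text
time: 29.55
position: [0.5962, 0.2258, 0.2026]
tool_rot: [0.098, -3.136, 0.008]
wrist_force: [-11.5, -13.8, 16.2]
width: 0.0454
grip_force: 31.9
```

Emit:
step_arm(
  increments=[
    [0,0,0,0,-0.001,0,0.5],
    [0,0,0,0,0,0,0],
    [0,0,0,0,0,0,-0.5],
    [0,0,0,0,0,0,-1],
    [0,0,0,0,0,0,-1],
    [0,0,0,0,0,0,-1],
    [0,0,0,0,0,-0.02,-1],
    [0,0,0,0,0,-0.03,-1],
  ],
)

```text
time: 30.55
position: [0.5974, 0.2271, 0.2517]
tool_rot: [0.1, -3.138, 0.001]
wrist_force: [0.1, 1.1, 0.7]
width: 0.0854
grip_force: 0.0
```

Emit:
step_arm(
  increments=[
    [0,0,0,0,0,-0.04,-1],
    [0,0,0,0,-0.02,-0.05,-1],
    [0,0,0,0,-0.03,-0.05,-1],
    [0,0,0,0,-0.03,-0.05,-1],
    [0,0,0,0,-0.03,-0.05,-1],
    [0,0,0,0,-0.04,-0.01,-1],
    [0,0,0,0,0,0,-1],
    [0,0,0,0,0,0,-1],
  ],
)

```text
time: 31.55
position: [0.6072, 0.0776, 0.5017]
tool_rot: [0.099, -3.139, -0.0]
wrist_force: [-0.7, 0.1, 0.1]
width: 0.0856
grip_force: 0.0
```

```bash
python3 - <<'E'
from h import *
take('wrist','w8'); go([.6,.08,.5],yaw=np.pi+.063)
E
```

```text
t 31.6 pos [0.6072 0.078  0.5015] yaw -3.078 w 0.0854 F [ 0.2 -0.1  0.2]
 turn [ 0.0002 -0.0012  0.0006] shift before turn [0.007  0.0025 0.0015] shift after turn [0.007  0.0025 0.0015]
```

View pics/w8.png

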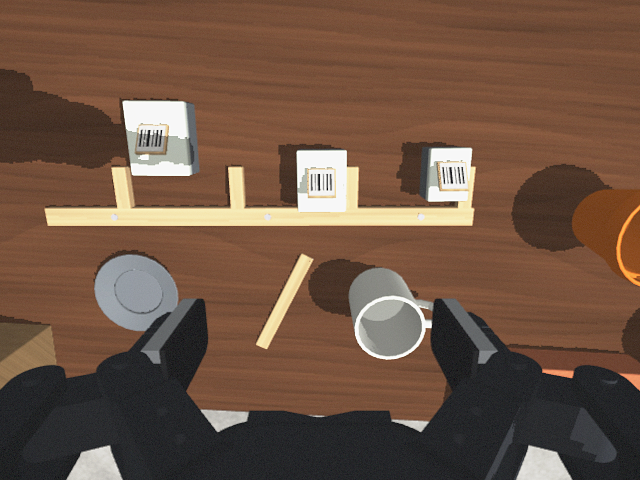

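Box d has been knocked away, now at (158,137) over cleat 4's tip; b (447,172) and c (322,180) stand in their corners. Measure everything by code.

```bash
cat >> h.py <<'E'
def frame(tag,cols,cl,vr,zz=.012):
    im=cv2.imread(f'pics/{tag}.png');h=cv2.cvtColor(im,cv2.COLOR_BGR2HSV)
    m=((h[...,0]>12)&(h[...,0]<34)&(h[...,1]>60)&(h[...,1]<170)&(h[...,2]>150))
    E=np.array([onz(tag,(u,np.argmax(m[vr[0]:vr[1],u])+vr[0]-.5),zz)[:2] for a,b in cols for u in range(a,b,3)])
    p=np.polyfit(E[:,1],E[:,0],1)
    print('batten x=%.4f*y+%.4f res %.4f'%(*p,np.std(E[:,0]-np.polyval(p,E[:,1]))))
    for lo,hi,v0,v1 in cl:
        r=[]
        for v in range(v0,v1,2):
            us=np.where(m[v,lo:hi])[0]+lo
            if len(us):r.append(np.r_[onz(tag,(us.min()-.5,v),zz)[:2],onz(tag,(us.max()+.5,v),zz)[1]])
        r=np.array(r); y=np.median(r[:,1]+(p[1]-r[:,0])*-p[0]); y2=np.median(r[:,2]+(p[1]-r[:,0])*-p[0])
        print('cleat -y face',y.round(4),'+y',y2.round(4),'corner',(round(p[0]*y+p[1],4),round(y,4)))
    return p
E
python3 - <<'E'
from h import *
frame('w8',[(138,225),(250,290),(362,452)],[(105,138,178,204),(222,252,170,204),(349,366,170,204),(472,480,172,204)],(196,220))
for n,c,hx,hy in[('d',(140,110),.04,.033),('c',(310,160),.035,.028),('b',(440,155),.03,.023)]:
    w=white('w8',c);f=w[2];u=np.array([np.cos(f),np.sin(f)]);v=np.array([-u[1],u[0]])
    print(n,w[0],w[1],f,'BL corner',(w[0]+hx*u+hy*v).round(4))
w=white('w8',(140,110)); go([w[0][0],w[0][1],.25],yaw=np.pi+w[2])
E
```

```text
batten x=-0.0647*y+0.6356 res 0.0010
cleat -y face -0.17 +y -0.1474 corner (np.float64(0.6466), np.float64(-0.17))
cleat -y face -0.0302 +y -0.0112 corner (np.float64(0.6376), np.float64(-0.0302))
cleat -y face 0.1154 +y 0.1274 corner (np.float64(0.6281), np.float64(0.1154))
cleat -y face 0.2655 +y 0.2674 corner (np.float64(0.6184), np.float64(0.2655))
d [ 0.55969476 -0.103216  ] (78.8, 67.8) 0.0625 BL corner [ 0.5976 -0.0678]
c [0.59480847 0.07970412] (69.5, 55.7) 0.0829 BL corner [0.6274 0.1105]
b [0.57834979 0.22331531] (59.6, 45.9) 0.0759 BL corner [0.6065 0.2485]
t 31.6 pos [0.6072 0.078  0.5015] yaw -3.078 w 0.0854 F [ 0.2 -0.1  0.2]
 turn [ 0.0002 -0.0012  0.0011] shift before turn [ 0.0586 -0.1779  0.2515] shift after turn [ 0.0587 -0.1779  0.2515]
```

Emit:
step_arm(
  increments=[
    [0,0,0,0.0073,-0.0222,0.031,-1],
    [0,0,0,0.0073,-0.0222,0.031,-1],
    [0,0,0,0.0073,-0.0222,0.031,-1],
    [0,0,0,0.0073,-0.0222,0.031,-1],
    [0,0,0,0.0073,-0.0222,0.031,-1],
    [0,0,0,0.0073,-0.0222,0.031,-1],
    [0,0,0,0.0073,-0.0222,0.031,-1],
    [0,0,0,0.0073,-0.0222,0.031,-1],
  ],
)

```text
time: 32.6
position: [0.5597, -0.103, 0.2526]
tool_rot: [0.102, -3.139, -0.0]
wrist_force: [0.3, 0.7, 0.8]
width: 0.0853
grip_force: 0.0
```

```bash
python3 - <<'E'
from h import *
go([.5597,-.1032,.2],yaw=np.pi+.063)
E
```

```text
t 32.6 pos [ 0.5597 -0.103   0.2526] yaw -3.0767 w 0.0853 F [0.3 0.7 0.8]
 turn [ 0.0003 -0.0009  0.0019] shift before turn [ 0.     -0.0002  0.0526] shift after turn [ 0.0001 -0.0002  0.0526]
```

Emit:
step_arm(
  increments=[
    [0,0,0,0,0,0.018,-1],
    [0,0,0,0,0,0.018,-1],
    [0,0,0,0,0,0.016,-1],
    [0,0,0,0,0,0,-1],
    [0,0,0,0,0,0,-0.3],
    [0,0,0,0,0,0,0.1],
    [0,0,0,0,0,0,0.4],
    [0,0,0,0,0,0,1],
  ],
  squeeze=40,
)

```text
time: 33.6
position: [0.5604, -0.1037, 0.2034]
tool_rot: [-0.099, 3.138, -0.001]
wrist_force: [-2.0, -1.5, 6.3]
width: 0.0641
grip_force: 43.9
```

Emit:
step_arm(
  increments=[
    [0,0,0,0,0,0,1],
    [0,0,0,0,0,0,1],
    [0,0,0,0,0,-0.0012,1],
    [0,0,0,-0.006,0.004,0,1],
    [0,0,0,-0.006,0.006,0,1],
    [0,0,0,-0.006,0.006,0,1],
    [0,0,0,-0.006,0.006,0,1],
    [0,0,0,-0.006,0.006,0,1],
  ],
)

```text
time: 34.6
position: [0.5887, -0.0733, 0.2035]
tool_rot: [0.099, -3.14, 0.001]
wrist_force: [-3.4, -3.5, 2.8]
width: 0.0645
grip_force: 45.8
```

```bash
python3 - <<'E'
from h import *
d=take('wrist','w9'); go([.602,-.0634,.2],yaw=np.pi+.063)
w=white('w9',(300,200));f=w[2];u=np.array([np.cos(f),np.sin(f)]);v=np.array([-u[1],u[0]])
print(w,(w[0]+.04*u+.033*v).round(4))
E
```

```text
t 34.65 pos [ 0.5893 -0.0726  0.2035] yaw -3.0778 w 0.0641 F [-1.9 -1.   2.5]
 turn [-0.      0.0006  0.0008] shift before turn [-0.0133  0.0084  0.0035] shift after turn [-0.0133  0.0084  0.0035]
(array([ 0.57508893, -0.07427167]), (187.3, 283.2), np.float64(0.0639), array([     0,      0,    640,    480, 292513], dtype=int32)) [ 0.6129 -0.0388]
```

Emit:
step_arm(
  increments=[
    [0,0,0,-0.003,0.002,0,1],
    [0,0,0,-0.003,0.002,0,1],
    [0,0,0,-0.003,0.002,0,1],
    [0,0,0,-0.002,0.001,0,1],
    [0,0,0,0,0.001,0,1],
    [0,0,0,0,0.001,0,1],
    [0,0,0,0,0.001,0,1],
    [0,0,0,0,0,0,1],
  ],
)

```text
time: 35.65
position: [0.5988, -0.0642, 0.2036]
tool_rot: [-0.098, 3.14, -0.006]
wrist_force: [-3.1, -11.3, 3.1]
width: 0.064
grip_force: 45.8
```

Emit:
step_arm(
  increments=[
    [0,0,0,-0.001,0.0005,0,1],
    [0,0,0,-0.001,0,0,1],
    [0,0,0,-0.001,0,0,1],
    [0,0,0,0,0,0,1],
    [0,0,0,0,0,0,1],
    [0,0,0,0,0,0,1],
    [0,0,0,0,0,0,1],
    [0,0,0,0,0,0,1],
  ],
)

```text
time: 36.65
position: [0.5998, -0.064, 0.2035]
tool_rot: [0.097, -3.136, 0.007]
wrist_force: [-12.5, -14.9, 12.2]
width: 0.0639
grip_force: 46.7
```

Emit:
step_arm(
  increments=[
    [0,0,0,0,-0.001,0,0.5],
    [0,0,0,0,0,0,0],
    [0,0,0,0,0,0,-0.5],
    [0,0,0,0,0,0,-1],
    [0,0,0,0,0,0,-1],
    [0,0,0,0,0,0,-1],
    [0,0,0,0,0,-0.02,-1],
    [0,0,0,0,0,-0.03,-1],
  ],
)

```text
time: 37.65
position: [0.6015, -0.063, 0.2531]
tool_rot: [0.1, -3.138, -0.001]
wrist_force: [0.4, 0.2, 0.5]
width: 0.0855
grip_force: 0.0
```

Emit:
step_arm(
  increments=[
    [0,0,0,0.01,0.018,-0.04,-1],
    [0,0,0,0.01,0.02,-0.04,-1],
    [0,0,0,0,0.02,-0.04,-1],
    [0,0,0,0,0.02,-0.04,-1],
    [0,0,0,0,0.02,-0.04,-1],
    [0,0,0,0,0.02,-0.04,-1],
    [0,0,0,0,0,0,-1],
    [0,0,0,0,0,0,-1],
  ],
)

```text
time: 38.65
position: [0.5743, 0.0533, 0.4928]
tool_rot: [0.1, -3.14, 0.0]
wrist_force: [-0.3, -0.5, -0.7]
width: 0.0854
grip_force: 0.0
```

```bash
cat >> h.py <<'E'
C={'d':np.array([.6376,-.0300]),'c':np.array([.6287,.1100]),'b':np.array([.6200,.2495])}
def boxes(tag):
    G={'d':(.5998,-.0644,.04,.033),'c':(.5957,.0799,.035,.028),'b':(.5915,.2246,.03,.023)}
    for n,(x,y,hx,hy) in G.items():
        p=proj(tag,[x-.7*hx,y,.04])[0]
        try:
            w=white(tag,p);f=w[2];u=np.array([np.cos(f),np.sin(f)]);v=np.array([-u[1],u[0]])
            print(n,w[0].round(4),w[1],f,'BL - corner',((w[0]+hx*u+hy*v)-C[n]).round(4))
        except Exception as e: print(n,e)
E
python3 - <<'E'
from h import *
take('wrist','w10'); boxes('w10');boxes('w8'); go([.53,.222,.25],yaw=np.pi+.063)
E
```

```text
d [ 0.5973 -0.064 ] (78.2, 66.5) 0.0651 BL - corner [-0.0025  0.0015]
c [0.5948 0.0802] (69.6, 55.5) 0.0641 BL - corner [-0.0008  0.0004]
b [0.5779 0.223 ] (59.0, 45.7) 0.0739 BL - corner [-0.0139 -0.0013]
d [0.7184 0.086 ] (610.8, 923.3) 0.0625 BL - corner [0.1186 0.1515]
c [0.5948 0.0797] (69.5, 55.7) 0.0829 BL - corner [-0.0013  0.0005]
b [0.5783 0.2233] (59.6, 45.9) 0.0759 BL - corner [-0.0135 -0.001 ]
t 38.7 pos [0.5742 0.0531 0.4923] yaw -3.0783 w 0.0854 F [ 0.7  0.1 -0.4]
 turn [-0.0001 -0.0015  0.0003] shift before turn [0.0331 0.1714 0.2423] shift after turn [0.0335 0.1714 0.2423]
```

Emit:
step_arm(
  increments=[
    [0,0,0,0.006,0.0212,0.03,0],
    [0,0,0,0.006,0.0212,0.03,1],
    [0,0,0,0.006,0.0212,0.03,1],
    [0,0,0,0.006,0.0212,0.03,1],
    [0,0,0,0.006,0.0212,0.03,1],
    [0,0,0,0.006,0.0212,0.03,1],
    [0,0,0,0.006,0.0212,0.03,1],
    [0,0,0,0.006,0.0212,0.03,1],
  ],
)

```text
time: 39.7
position: [0.5148, 0.2192, 0.2512]
tool_rot: [0.098, -3.138, 0.001]
wrist_force: [0.1, 1.1, 0.2]
width: -0.0001
grip_force: 0.0
```

Emit:
step_arm(
  increments=[
    [0,0,0,0,0,0.02,1],
    [0,0,0,0,0,0.02,1],
    [0,0,0,0,0,0.015,1],
    [0,0,0,0,0,0.005,1],
    [0,0,0,0,0,0,1],
    [0,0,0,-0.005,0,0,1],
    [0,0,0,-0.005,0,0,1],
    [0,0,0,0,0,0,1],
  ],
)

```text
time: 40.7
position: [0.5262, 0.2201, 0.1937]
tool_rot: [-0.099, 3.139, 0.0]
wrist_force: [-0.5, -0.8, 0.2]
width: 0.0
grip_force: 0.0
```

Emit:
step_arm(
  increments=[
    [0,0,0,-0.004,0,0,1],
    [0,0,0,-0.004,0,0,1],
    [0,0,0,-0.004,0,0,1],
    [0,0,0,-0.004,0,0,1],
    [0,0,0,-0.003,0,0,1],
    [0,0,0,-0.002,0,0,1],
    [0,0,0,0,0,0,1],
    [0,0,0,0,0,0,1],
  ],
)

```text
time: 41.7
position: [0.5468, 0.2213, 0.1933]
tool_rot: [-0.099, 3.139, -0.0]
wrist_force: [-0.1, -0.7, -0.8]
width: 0.0002
grip_force: 0.2
```

Emit:
step_arm(
  increments=[
    [0,0,0,-0.001,0,0,1],
    [0,0,0,-0.001,0,0,1],
    [0,0,0,-0.001,0,0,1],
    [0,0,0,0,0,0,1],
    [0,0,0,0,0,0,1],
    [0,0,0,0,0,0,1],
    [0,0,0,0,0,0,1],
    [0,0,0,0,0,0,1],
  ],
)

```text
time: 42.7
position: [0.5497, 0.2215, 0.1935]
tool_rot: [-0.099, 3.14, -0.0]
wrist_force: [0.8, -0.8, -0.5]
width: -0.0
grip_force: 0.0
```

Emit:
step_arm(
  increments=[
    [0,0,0,-0.001,0,0,1],
    [0,0,0,-0.001,0,0,1],
    [0,0,0,-0.001,0,0,1],
    [0,0,0,0,0,0,1],
    [0,0,0,0,0,0,1],
    [0,0,0,0,0,0,1],
    [0,0,0,0,0,0,1],
    [0,0,0,0,0,0,1],
  ],
)

```text
time: 43.7
position: [0.551, 0.2216, 0.1934]
tool_rot: [0.1, -3.136, 0.0]
wrist_force: [-10.1, -0.9, 8.3]
width: -0.0
grip_force: 5.1
```

```bash
python3 - <<'E'
from h import *
take('scene','s11');take('side','d11');take('wrist','w11');go([.56,.2215,.1935])
s=cv2.imread('pics/s11.png');d=cv2.imread('pics/d11.png');w=cv2.imread('pics/w11.png')
cv2.imwrite('pics/c11.png',np.vstack([np.hstack([cv2.resize(s[150:350,240:420],(400,300)),cv2.resize(d[200:330,250:440],(400,300))]),np.hstack([cv2.resize(w,(400,300)),cv2.resize(s[260:440,80:220],(400,300))])]))
E
```

```text
t 43.85 pos [0.551  0.2216 0.1934] yaw -3.0779 w 0.0002 F [-10.8   0.    8.9]
 turn [0. 0. 0.] shift before turn [-0.009  -0.0006 -0.0002] shift after turn [-0.009  -0.0006 -0.0002]
```

View pics/c11.png

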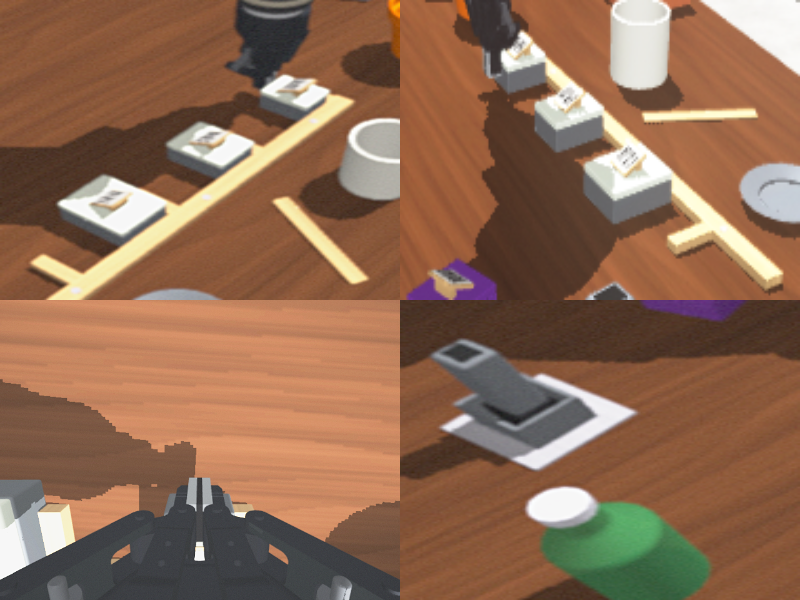

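Scene/side crops: b, c, d all against the batten and by their cleats; holster and reader (bottom right) unmoved. Nudge d home the same way.

Emit:
step_arm(
  increments=[
    [0,0,0,0.015,0,0,1],
    [0,0,0,0.03,0,-0.02,1],
    [0,0,0,0,-0.048,-0.02,1],
    [0,0,0,0,-0.049,0,1],
    [0,0,0,0,-0.049,0,1],
    [0,0,0,0,-0.049,0,1],
    [0,0,0,0,-0.049,0,1],
    [0,0,0,0,-0.046,0,1],
  ],
)

```text
time: 44.85
position: [0.5257, -0.0722, 0.2336]
tool_rot: [-0.099, 3.139, -0.001]
wrist_force: [1.2, 0.1, -0.7]
width: 0.0
grip_force: 0.0
```

Emit:
step_arm(
  increments=[
    [0,0,0,0,0,0.02,1],
    [0,0,0,0,0,0.02,1],
    [0,0,0,0,0,0,1],
    [0,0,0,-0.005,0,0,1],
    [0,0,0,-0.005,0,0,1],
    [0,0,0,-0.005,0,0,1],
    [0,0,0,0,0,0,1],
    [0,0,0,0,0,0,1],
  ],
)

```text
time: 45.85
position: [0.5409, -0.0695, 0.1934]
tool_rot: [0.099, -3.14, 0.0]
wrist_force: [-0.0, 0.6, -0.1]
width: 0.0
grip_force: 0.0
```

Emit:
step_arm(
  increments=[
    [0,0,0,-0.002,0,0,1],
    [0,0,0,-0.002,0,0,1],
    [0,0,0,-0.002,0,0,1],
    [0,0,0,-0.001,0,0,1],
    [0,0,0,-0.001,0,0,1],
    [0,0,0,-0.001,0,0,1],
    [0,0,0,0,0,0,1],
    [0,0,0,0,0,0,1],
  ],
)

```text
time: 46.85
position: [0.5489, -0.069, 0.1932]
tool_rot: [0.099, -3.137, 0.0]
wrist_force: [-6.3, -1.3, 4.3]
width: 0.0002
grip_force: 2.9
```

Emit:
step_arm(
  increments=[
    [0,0,0,0.02,0,0,1],
    [0,0,0,0.01,0,-0.03,1],
    [0,0,0,0,0.02,-0.05,0],
    [0,0,0,0,0.025,-0.05,-1],
    [0,0,0,0,0.025,-0.05,-1],
    [0,0,0,0,0.025,-0.05,-1],
    [0,0,0,-0.02,0.025,-0.05,-1],
    [0,0,0,0,0,-0.02,-1],
  ],
)

```text
time: 47.85
position: [0.5332, 0.0517, 0.4963]
tool_rot: [-0.102, 3.135, 0.001]
wrist_force: [0.7, -0.6, 0.5]
width: 0.0855
grip_force: 0.0
```

```bash
python3 - <<'E'
from h import *
take('wrist','w12'); boxes('w12')
# reader: handle end (top centre) and holster, from side/scene
print('top',tri([('scene0',(102,291)),('side0',(349,328))]))
go([.28,-.2,.45],yaw=np.pi)
E
```

```text
d [ 0.5992 -0.0642] (79.4, 66.9) 0.0651 BL - corner [-0.0006  0.0013]
c [0.5942 0.0797] (70.4, 55.9) 0.0838 BL - corner [-0.0019  0.0006]
b [0.5939 0.2189] (63.3, 56.4) 0.0654 BL - corner [ 0.0023 -0.0057]
top [ 0.4143906  -0.34854623  0.14879567]
t 47.9 pos [0.5329 0.0511 0.4975] yaw -3.0769 w 0.0855 F [-0.6 -0.9  2.2]
 turn [0.0004 0.0057 0.0647] shift before turn [ 0.2689 -0.2342  0.0459] shift after turn [ 0.2529 -0.2511  0.0475]
```

Emit:
step_arm(
  increments=[
    [0,0,0,0,0.03,0,-1],
    [0,0,0,0,0.03,0,-1],
    [0,0,0,0,0.03,0,-1],
    [0,0,0,0,0.03,0,-1],
    [0,0,0,-0.02,0.03,0,-1],
    [0,0,0,-0.02,0,0,-1],
    [0,0,0,0,0,0,-1],
    [0,0,0,0,0,0,-1],
  ],
)

```text
time: 48.9
position: [0.5624, 0.2019, 0.4929]
tool_rot: [0.098, -3.139, 0.001]
wrist_force: [0.1, -0.0, 0.8]
width: 0.0853
grip_force: 0.0
```

```bash
python3 - <<'E'
from h import *
take('wrist','w13'); boxes('w13')
p=proj('w13',[[.62,.2495,.012],[.5915,.2246,.04],[.6283,.11,.012]]);print(p)
im=cv2.imread('pics/w13.png'); x,y=p[1].astype(int); 
c=im[max(y-70,0):y+70,max(x-160,0):x+90];cv2.imwrite('pics/c13.png',cv2.resize(c,None,fx=3,fy=3,interpolation=cv2.INTER_CUBIC)); print(x,y,c.shape)
go([.53,.2,.5])
E
```

```text
d [ 0.5989 -0.0618] (78.7, 69.7) 0.0641 BL - corner [-0.0009  0.0037]
c [0.5944 0.0809] (69.8, 56.8) 0.0673 BL - corner [-0.0012  0.0012]
b [0.5946 0.2233] (65.9, 48.2) 0.063 BL - corner [ 0.0031 -0.0013]
[[354.56294635 238.42849899]
 [337.28898348 219.98151438]
 [241.43069569 238.0430393 ]]
337 219 (140, 250, 3)
t 48.95 pos [0.5623 0.2019 0.4933] yaw -3.0789 w 0.0853 F [-0.2  0.4  0.5]
 turn [0. 0. 0.] shift before turn [ 0.0323  0.0001 -0.0067] shift after turn [ 0.0323  0.0001 -0.0067]
```

View pics/c13.png

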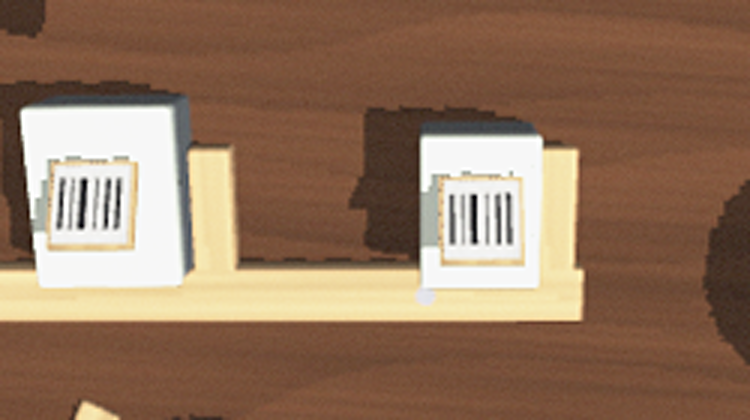

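Crop: b (480,215) and c (110,195) flush against batten and cleats. Now locate the reader (pictures are used up, so by pixels already read and code).

```bash
python3 - <<'E'
from h import *
P=np.array([onz('scene0',p,.003)[:2] for p in[(94,336.8),(129.4,304.4),(162.6,326.6),(128.3,362)]]);print(P.round(4),P.mean(0))
for i in range(4):
    e=P[(i+1)%4]-P[i];print(np.linalg.norm(e).round(4),np.arctan2(e[1],e[0]).round(3))
go([.42,-.2485,.45],yaw=np.pi)
E
```

```text
[[ 0.3731 -0.4041]
 [ 0.3588 -0.3142]
 [ 0.4567 -0.2977]
 [ 0.4725 -0.3871]] [ 0.41528945 -0.35077838]
0.091 1.728
0.0993 0.167
0.0908 -1.396
0.1009 -2.973
t 48.95 pos [0.5623 0.2019 0.4933] yaw -3.0789 w 0.0853 F [-0.2  0.4  0.5]
 turn [-0.0002 -0.0005  0.0627] shift before turn [ 0.1702 -0.4406  0.0434] shift after turn [ 0.1423 -0.4504  0.0433]
```

```bash
python3 - <<'E'
from h import *
print('bottle',onz('scene0',(175,440),0),'mug etc; side',onz('side0',(463,375),0))
go([.4147,-.3495,.40],yaw=np.pi+.165)
E
```

```text
bottle [ 0.65757463 -0.41115556  0.        ] mug etc; side [ 0.63209708 -0.41169436  0.        ]
t 48.95 pos [0.5623 0.2019 0.4933] yaw -3.0789 w 0.0853 F [-0.2  0.4  0.5]
 turn [-1.000e-04 -6.000e-04 -1.023e-01] shift before turn [ 0.1818 -0.541   0.0934] shift after turn [ 0.2361 -0.5196  0.0933]
```

Emit:
step_arm(
  increments=[
    [0,0,0,0.0165,-0.049,0,-1],
    [0,0,0,0.0165,-0.049,0,-1],
    [0,0,0,0.0165,-0.049,0,-1],
    [0,0,0,0.0165,-0.049,0,-1],
    [0,0,0,0.0165,-0.049,0,-1],
    [0,0,0,0.0165,-0.049,0,-1],
    [0,0,0,0.0165,-0.049,0,-1],
    [0,0,0,0.0165,-0.049,0,-1],
  ],
)

```text
time: 49.95
position: [0.4542, -0.1986, 0.4939]
tool_rot: [-0.098, 3.139, -0.001]
wrist_force: [-0.3, -0.7, -0.2]
width: 0.0857
grip_force: 0.0
```

Emit:
step_arm(
  increments=[
    [0,0,0,0.0166,-0.0497,0,-1],
    [0,0,0,0.0166,-0.0497,0.01,-1],
    [0,0,0,0.0166,-0.0496,0.02,-1],
    [0,0,-0.102,0,0,0.02,-1],
    [0,0,0,0,0,0.02,-1],
    [0,0,0,0,0,0.02,-1],
    [0,0,0,0,0,0,-1],
    [0,0,0,0,0,0,-1],
  ],
)

```text
time: 50.95
position: [0.4153, -0.349, 0.4045]
tool_rot: [-0.259, 3.13, -0.001]
wrist_force: [0.3, 0.0, 0.1]
width: 0.0853
grip_force: 0.0
```

```bash
python3 - <<'E'
from h import *
take('wrist','w14')
go([.4147,-.3495,.275],yaw=np.pi+.165)
P=np.array([[.4147,-.3495,.149],[.4147,-.3495,.05]]);print(proj('w14',P))
im=cv2.imread('pics/w14.png');h=cv2.cvtColor(im,cv2.COLOR_BGR2HSV)
m=((h[...,1]<60)).astype(np.uint8)
# ascii map of brightness around predicted handle top
x,y=proj('w14',P)[0].astype(int)
g=cv2.GaussianBlur(cv2.cvtColor(im,cv2.COLOR_BGR2GRAY),(5,5),0)
for v in range(max(y-90,0),min(y+70,480),8):print(v,' '.join('%3d%s'%(g[v,u],'*' if h[v,u,1]>80 else ' ') for u in range(x-96,x+97,10)))
print('cols',list(range(x-96,x+97,10)))
E
```

```text
t 51.0 pos [ 0.4154 -0.349   0.4046] yaw -2.9765 w 0.0857 F [ 0.2  0.  -0. ]
 turn [-0.0013  0.0011  0.0001] shift before turn [ 0.0009 -0.0002  0.1296] shift after turn [ 0.0008 -0.0003  0.1296]
[[318.99730937 243.82407819]
 [319.01771872 210.51864028]]
153 115* 128* 141* 144* 142* 240  247  247  247  247  247  247  247  247  247  141* 139* 139* 138* 140*
161  87*  86*  87*  87*  85* 185  209  204  208  209  210  248  247  247  247  139* 139* 140* 146* 146*
169  84*  85*  86*  88*  88* 176  207  110  114  116  115  122  123  247  248  135* 139* 144* 144* 143*
177  79*  79*  80*  81*  82* 166  205  199  220  212  223  216  211  247  248  128* 130* 133* 134* 135*
185  83*  84*  87*  85*  81* 159  206  103   50   45   46   44  125  247  248  142* 137* 137* 134* 132*
193 138* 128*  86*  86*  86* 157  204  103   63   82   82  105  121  247  247  142* 140* 140* 130* 130*
201 142* 140* 133* 137*  86* 148  204  104  103   99   98  116  115  247  243  137* 141* 143* 141* 142*
209 142* 144* 148* 149* 129* 137  202  107  108  108  107  111  114  247  241  142* 135* 135* 136* 135*
217 137* 139*
[... 640 characters left out ...]
131* 137* 140* 217  222  225  227  140* 139* 138* 137* 136* 136* 136* 136*
273 139* 134* 133* 135* 136* 139* 141* 141* 140* 138* 141* 140* 137* 138* 137* 138* 138* 140* 143* 141*
281 142* 141* 145* 147* 147* 142* 133* 134* 132* 132* 133* 133* 136* 137* 137* 141* 144* 143* 140* 135*
289 147* 147* 147* 148* 145* 144* 144* 145* 147* 149* 149* 143* 140* 138* 135* 136* 134* 137* 135* 136*
297 144* 141* 145* 147* 147* 147* 148* 151* 150* 144* 144* 144* 144* 147* 147* 146* 143* 140* 140* 140*
305 151* 148* 145* 143* 137* 139* 144* 146* 146* 145* 144* 147* 148* 146* 143* 141* 141* 141* 143* 141*
cols [222, 232, 242, 252, 262, 272, 282, 292, 302, 312, 322, 332, 342, 352, 362, 372, 382, 392, 402, 412]
```

Reader handle top spans columns 300–335, rows 222–268, i.e. centred as predicted (319,244) and square. Descend and grip.

Emit:
step_arm(
  increments=[
    [0,0,0,0.0005,0,0.02,-1],
    [0,0,0,0,0,0.02,-1],
    [0,0,0,0,0,0.02,-1],
    [0,0,0,0,0,0.02,-1],
    [0,0,0,0,0,0.02,-1],
    [0,0,0,0,0,0.02,-1],
    [0,0,0,0,0,0.01,-1],
    [0,0,0,0,0,0,-1],
  ],
)

```text
time: 52.0
position: [0.4151, -0.3491, 0.2735]
tool_rot: [0.259, -3.131, -0.0]
wrist_force: [0.3, 0.3, 0.5]
width: 0.0853
grip_force: 0.0
```

Emit:
step_arm(
  increments=[
    [0,0,0,0,0,0,-0.2],
    [0,0,0,0,0,0,0.2],
    [0,0,0,0,0,0,0.4],
    [0,0,0,0,0,0,0.6],
    [0,0,0,0,0,0,1],
    [0,0,0,0,0,0,1],
    [0,0,0,0,0,0,1],
    [0,0,0,0,0,0,1],
  ],
  squeeze=60,
)

```text
time: 53.0
position: [0.4152, -0.3494, 0.2739]
tool_rot: [-0.259, 3.13, -0.002]
wrist_force: [0.3, -0.3, 6.7]
width: 0.0272
grip_force: 59.5
```

```bash
python3 - <<'E'
from h import *
go([.4147,-.3495,.275],yaw=np.pi+.165)
E
```

```text
t 53.0 pos [ 0.4152 -0.3494  0.2739] yaw -2.9764 w 0.0272 F [ 0.3 -0.3  6.7]
 turn [-0.001   0.0006  0.0002] shift before turn [ 0.0005 -0.     -0.0011] shift after turn [ 0.0005 -0.     -0.0011]
```

Emit:
step_arm(
  increments=[
    [0,0,0,0,0,-0.015,1],
    [0,0,0,0,0,-0.02,1],
    [0,0,0,0,0,-0.025,1],
    [0,0,0,0,0,-0.025,1],
    [0,0,0,0,0,-0.025,1],
    [0,0,0,0,0,-0.025,1],
    [0,0,0,0,0,-0.015,1],
    [0,0,0,0,0,0,1],
  ],
)

```text
time: 54.0
position: [0.4151, -0.3492, 0.4243]
tool_rot: [-0.259, 3.13, -0.002]
wrist_force: [0.3, 0.2, -2.7]
width: 0.0274
grip_force: 59.5
```

```bash
cat >> h.py <<'E'
L={'b':(.5920,.2243),'c':(.5945,.0803),'d':(.5990,-.0640)}
def read(n,d=.08,tool=.2694):
    f=.064;u=np.array([np.cos(f),np.sin(f),0]);nn=-.5*u+np.array([0,0,np.sqrt(.75)])
    p=np.array([*L[n],.053])+nn*(d+tool); print(n,p.round(4)); go(p,yaw=np.pi+f,tilt=-np.pi/6)
E
python3 - <<'E'
from h import *
read('b');take('side','d15');take('wrist','w15')
im=cv2.imread('pics/d15.png');h=cv2.cvtColor(im,cv2.COLOR_BGR2HSV)
# predicted reader axis points in the side view
s=ctrl.sense();p=s['position'];P=[p-[0,0,z] for z in(.125,.2,.24,.2694)]
q=proj('d15',P).round(1);print(q)
g=cv2.cvtColor(im,cv2.COLOR_BGR2GRAY)
for (u,v) in q.astype(int):print(v,[int(x) for x in g[v,u-36:u+37:4]])
u,v=q[-1].astype(int);print([int(x) for x in g[v-32:v+33:4,u]])
E
```

```text
b [0.4177 0.2131 0.3556]
t 54.0 pos [ 0.4151 -0.3492  0.4243] yaw -2.9763 w 0.0274 F [ 0.3  0.2 -2.7]
 turn [ 0.0255 -0.5222  0.0992] shift before turn [-0.0949  0.5543  0.0682] shift after turn [0.001  0.561  0.0788]
[[352.1 253.4]
 [350.9 293. ]
 [350.3 312.5]
 [349.8 326.3]]
253 [104, 149, 255, 237, 229, 117, 117, 79, 53, 59, 64, 109, 64, 62, 64, 64, 64, 124, 128]
293 [110, 118, 122, 120, 119, 129, 116, 48, 108, 117, 116, 116, 117, 70, 71, 73, 69, 82, 139]
312 [119, 118, 118, 122, 118, 120, 46, 46, 47, 48, 50, 51, 50, 124, 123, 132, 131, 127, 117]
326 [117, 117, 118, 121, 116, 114, 49, 44, 46, 47, 48, 46, 49, 119, 119, 115, 120, 124, 123]
[118, 118, 117, 117, 116, 47, 47, 48, 47, 46, 114, 120, 117, 117, 113, 114, 217]
```

Emit:
step_arm(
  increments=[
    [0,0,0,-0.005,0.03,0,1],
    [0,0,0,-0.0095,0.055,0,1],
    [0,0,0,-0.0095,0.055,0,1],
    [0,0,0,-0.0095,0.055,0,1],
    [0,0,0,-0.0095,0.055,0,1],
    [0,0,0,-0.0095,0.055,0,1],
    [0,0,0,-0.0095,0.055,0,1],
    [0,0,0,-0.0095,0.055,0,1],
  ],
)

```text
time: 55.1
position: [0.4167, 0.0737, 0.4225]
tool_rot: [0.259, -3.13, 0.0]
wrist_force: [1.1, -0.4, -1.3]
width: 0.0274
grip_force: 59.7
```

Emit:
step_arm(
  increments=[
    [0,0,0,-0.0095,0.055,0,1],
    [0,0,0,-0.0095,0.055,0,1],
    [0,0,0,-0.004,0.03,0,1],
    [0.0064,-0.1306,0.0248,0,0,0,1],
    [0.0064,-0.1306,0.0248,0,0,0,1],
    [0.0064,-0.1306,0.0248,0,0,0,1],
    [0.0064,-0.1306,0.0248,0,0,0,1],
    [0,0,0,0,0,0,1],
  ],
)

```text
time: 56.1
position: [0.4156, 0.2134, 0.4222]
tool_rot: [-0.085, 2.62, 0.023]
wrist_force: [-1.1, 0.4, -2.3]
width: 0.0277
grip_force: 59.9
```

```bash
python3 - <<'E'
from h import *
read('b')
E
```

```text
b [0.4177 0.2131 0.3556]
t 56.1 pos [0.4156 0.2134 0.4222] yaw -3.0768 w 0.0277 F [-1.1  0.4 -2.3]
 turn [ 0.0005 -0.003   0.0007] shift before turn [ 0.0313 -0.0004  0.0588] shift after turn [ 0.0315 -0.0004  0.0587]
```

Emit:
step_arm(
  increments=[
    [0,0,0,0.008,0,0.015,1],
    [0,0,0,0.008,0,0.015,1],
    [0,0,0,0.008,0,0.015,1],
    [0,0,0,0.0075,0,0.0138,1],
    [0,0,0,0,0,0,1],
    [0,0,0,0,0,0,1],
    [0,0,0,0,0,0,1],
    [0,0,0,0,0,0,1],
  ],
)

```text
time: 57.1
position: [0.4191, 0.2141, 0.3572]
tool_rot: [-0.083, 2.617, 0.024]
wrist_force: [0.0, 0.1, -1.0]
width: 0.0275
grip_force: 59.9
```

```bash
python3 - <<'E'
from h import *
read('b');take('scene','s16');take('side','d16')
# label centres: mean of barcode-ish? compare predicted label, window in both views
s=ctrl.sense();R=cv2.Rodrigues(s['tool_rot'])[0];p=s['position']
for tag in('s16','d16'):
    im=cv2.imread(f'pics/{tag}.png');g=cv2.cvtColor(im,cv2.COLOR_BGR2GRAY)
    for z in(.19,.235,.26):
        u,v=proj(tag,p+R[:,2]*z)[0].round().astype(int);print(tag,z,(u,v),[int(x) for x in g[v,u-36:u+37:4]])
E
```

```text
b [0.4177 0.2131 0.3556]
t 57.1 pos [0.4191 0.2141 0.3572] yaw -3.0783 w 0.0275 F [ 0.   0.1 -1. ]
 turn [ 0.001  -0.0004 -0.0006] shift before turn [ 0.0021 -0.0009  0.0006] shift after turn [ 0.0021 -0.0009  0.0006]
s16 0.19 (np.int64(349), np.int64(146)) [95, 101, 100, 95, 95, 92, 93, 82, 85, 91, 136, 138, 97, 102, 97, 76, 102, 124, 124]
s16 0.235 (np.int64(357), np.int64(164)) [100, 105, 102, 97, 97, 93, 87, 48, 45, 37, 50, 48, 91, 90, 97, 93, 100, 98, 97]
s16 0.26 (np.int64(361), np.int64(173)) [98, 90, 94, 93, 90, 94, 48, 33, 33, 34, 39, 44, 103, 98, 95, 101, 100, 98, 103]
d16 0.19 (np.int64(279), np.int64(178)) [111, 113, 116, 122, 122, 124, 120, 86, 122, 106, 105, 120, 142, 138, 133, 158, 119, 119, 84]
d16 0.235 (np.int64(288), np.int64(190)) [61, 62, 62, 63, 60, 58, 124, 85, 107, 47, 43, 47, 118, 109, 114, 116, 111, 104, 106]
d16 0.26 (np.int64(292), np.int64(197)) [64, 61, 64, 65, 61, 117, 130, 44, 43, 45, 45, 81, 114, 112, 113, 111, 110, 113, 105]
```

Emit:
step_arm(
  increments=[
    [0,0,0,0.002,-0.001,0,1],
    [0,0,0,0,0,0,1],
    [0,0,0,0,0,0,1],
    [0,0,0,0,0,0,1],
    [0,0,0,0,0,0,1],
    [0,0,0,0,0,0,1],
    [0,0,0,0,0,0,1],
    [0,0,0,0,0,0,1],
  ],
)

```text
time: 58.2
position: [0.4174, 0.2129, 0.3557]
tool_rot: [-0.083, 2.618, 0.023]
wrist_force: [0.4, 1.3, -1.1]
width: 0.0278
grip_force: 59.9
```

Emit:
step_arm(
  increments=[
    [0,0,0,0,0,0,1],
    [0,0,0,0,0,0,1],
    [0,0,0,0,0,0,1],
    [0,0,0,0,0,0,1],
    [0,0,0,0,0,0,1],
    [0,0,0,0,0,0,1],
    [0,0,0,0,0,0,1],
    [0,0,0,0,0,0,1],
  ],
)

```text
time: 59.2
position: [0.4174, 0.2129, 0.3557]
tool_rot: [-0.083, 2.618, 0.023]
wrist_force: [0.4, 0.9, -1.6]
width: 0.0275
grip_force: 59.9
```

Emit:
step_arm(
  increments=[
    [0,0,0,0,0,0,1],
    [0,0,0,0,0,0,1],
    [0,0,0,0,0,0,1],
    [0,0,0,0,0,0,1],
    [0,0,0,0,0,0,1],
    [0,0,0,0,0,0,1],
    [0,0,0,0,0,0,1],
    [0,0,0,0,0,0,1],
  ],
)

```text
time: 60.2
position: [0.4174, 0.2129, 0.3557]
tool_rot: [-0.083, 2.618, 0.023]
wrist_force: [0.2, 1.2, -1.1]
width: 0.027
grip_force: 59.9
```

```bash
python3 - <<'E'
from h import *
read('b');read('c')
E
```

```text
b [0.4177 0.2131 0.3556]
t 60.2 pos [0.4174 0.2129 0.3557] yaw -3.0782 w 0.027 F [ 0.2  1.2 -1.1]
 turn [ 0.0006 -0.0008 -0.0005] shift before turn [-0.0002  0.0002  0.0003] shift after turn [-0.0002  0.0002  0.0003]
c [0.4202 0.0691 0.3556]
t 60.2 pos [0.4174 0.2129 0.3557] yaw -3.0782 w 0.027 F [ 0.2  1.2 -1.1]
 turn [ 0.0006 -0.0008 -0.0005] shift before turn [ 0.0055 -0.1437 -0.0032] shift after turn [ 0.0056 -0.1437 -0.0031]
```

Emit:
step_arm(
  increments=[
    [0,0,0,0,-0.014,-0.003,1],
    [0,0,0,0.0055,-0.025,0,1],
    [0,0,0,0,-0.03,0,1],
    [0,0,0,0,-0.03,0,1],
    [0,0,0,0,-0.025,0,1],
    [0,0,0,0,-0.0197,0,1],
    [0,0,0,0,0,0,1],
    [0,0,0,0,0,0,1],
  ],
)

```text
time: 61.2
position: [0.4202, 0.069, 0.3556]
tool_rot: [-0.083, 2.617, 0.023]
wrist_force: [-0.1, -0.1, -2.1]
width: 0.027
grip_force: 60.2
```

Emit:
step_arm(
  increments=[
    [0,0,0,0,0,0,1],
    [0,0,0,0,0,0,1],
    [0,0,0,0,0,0,1],
    [0,0,0,0,0,0,1],
    [0,0,0,0,0,0,1],
    [0,0,0,0,0,0,1],
    [0,0,0,0,0,0,1],
    [0,0,0,0,0,0,1],
  ],
)

```text
time: 62.2
position: [0.4203, 0.0691, 0.3555]
tool_rot: [-0.083, 2.618, 0.023]
wrist_force: [0.5, 1.2, -2.1]
width: 0.027
grip_force: 60.2
```

Emit:
step_arm(
  increments=[
    [0,0,0,0,0,0,1],
    [0,0,0,0,0,0,1],
    [0,0,0,0,0,0,1],
    [0,0,0,0,0,0,1],
    [0,0,0,0,0,0,1],
    [0,0,0,0,0,0,1],
    [0,0,0,0,0,0,1],
    [0,0,0,0,0,0,1],
  ],
)

```text
time: 63.2
position: [0.4203, 0.0691, 0.3555]
tool_rot: [-0.083, 2.618, 0.023]
wrist_force: [0.0, 0.4, -2.1]
width: 0.0276
grip_force: 60.2
```

Emit:
step_arm(
  increments=[
    [0,0,0,0,0,0,1],
    [0,0,0,0,0,0,1],
    [0,0,0,0,0,0,1],
    [0,0,0,0,0,0,1],
    [0,0,0,0,0,0,1],
    [0,0,0,0,0,0,1],
    [0,0,0,0,0,0,1],
    [0,0,0,0,0,0,1],
  ],
)

```text
time: 64.2
position: [0.4203, 0.0691, 0.3555]
tool_rot: [-0.083, 2.618, 0.023]
wrist_force: [-0.4, 0.6, -1.2]
width: 0.0273
grip_force: 60.2
```

```bash
python3 - <<'E'
from h import *
read('c');read('d')
E
```

```text
c [0.4202 0.0691 0.3556]
t 64.2 pos [0.4203 0.0691 0.3555] yaw -3.0781 w 0.0273 F [-0.4  0.6 -1.2]
 turn [ 0.0006 -0.0008 -0.0005] shift before turn [ 0.0001  0.     -0.0002] shift after turn [ 0.0001  0.     -0.0002]
d [ 0.4247 -0.0752  0.3556]
t 64.2 pos [0.4203 0.0691 0.3555] yaw -3.0781 w 0.0273 F [-0.4  0.6 -1.2]
 turn [ 0.0006 -0.0008 -0.0005] shift before turn [ 0.0041 -0.1443 -0.0026] shift after turn [ 0.0042 -0.1443 -0.0025]
```

Emit:
step_arm(
  increments=[
    [0,0,0,0,-0.014,-0.0025,1],
    [0,0,0,0.004,-0.025,0,1],
    [0,0,0,0,-0.03,0,1],
    [0,0,0,0,-0.03,0,1],
    [0,0,0,0,-0.025,0,1],
    [0,0,0,0,-0.0203,0,1],
    [0,0,0,0,0,0,1],
    [0,0,0,0,0,0,1],
  ],
)

```text
time: 65.2
position: [0.4247, -0.075, 0.3554]
tool_rot: [-0.083, 2.618, 0.024]
wrist_force: [-0.5, -0.4, -2.1]
width: 0.0274
grip_force: 60.2
```

Emit:
step_arm(
  increments=[
    [0,0,0,0,0,0,1],
    [0,0,0,0,0,0,1],
    [0,0,0,0,0,0,1],
    [0,0,0,0,0,0,1],
    [0,0,0,0,0,0,1],
    [0,0,0,0,0,0,1],
    [0,0,0,0,0,0,1],
    [0,0,0,0,0,0,1],
  ],
)

```text
time: 66.2
position: [0.4248, -0.0752, 0.3555]
tool_rot: [-0.083, 2.618, 0.023]
wrist_force: [-0.1, -0.1, -1.5]
width: 0.027
grip_force: 60.2
```

Emit:
step_arm(
  increments=[
    [0,0,0,0,0,0,1],
    [0,0,0,0,0,0,1],
    [0,0,0,0,0,0,1],
    [0,0,0,0,0,0,1],
    [0,0,0,0,0,0,1],
    [0,0,0,0,0,0,1],
    [0,0,0,0,0,0,1],
    [0,0,0,0,0,0,1],
  ],
)

```text
time: 67.2
position: [0.4248, -0.0752, 0.3555]
tool_rot: [-0.083, 2.618, 0.023]
wrist_force: [-0.0, 0.3, -1.3]
width: 0.0275
grip_force: 60.2
```

Emit:
step_arm(
  increments=[
    [0,0,0,0,0,0,1],
    [0,0,0,0,0,0,1],
    [0,0,0,0,0,0,1],
    [0,0,0,0,0,0,1],
    [0,0,0,0,0,0,1],
    [0,0,0,0,0,0,1],
    [0,0,0,0,0,0,1],
    [0,0,0,0,0,0,1],
  ],
)

```text
time: 68.2
position: [0.4248, -0.0752, 0.3555]
tool_rot: [-0.083, 2.618, 0.023]
wrist_force: [-0.1, 0.2, -1.0]
width: 0.0275
grip_force: 60.2
```

```bash
python3 - <<'E'
from h import *
read('d');go([.4152,-.3494,.43],yaw=np.pi+.165)
E
```

```text
d [ 0.4247 -0.0752  0.3556]
t 68.2 pos [ 0.4248 -0.0752  0.3555] yaw -3.0782 w 0.0275 F [-0.1  0.2 -1. ]
 turn [ 0.0006 -0.0008 -0.0005] shift before turn [ 0.0001  0.     -0.0001] shift after turn [ 0.0001  0.     -0.0001]
t 68.2 pos [ 0.4248 -0.0752  0.3555] yaw -3.0782 w 0.0275 F [-0.1  0.2 -1. ]
 turn [-0.0257  0.5224 -0.099 ] shift before turn [-0.0138 -0.273  -0.0782] shift after turn [ 0.0545 -0.2689 -0.0745]
```

Emit:
step_arm(
  increments=[
    [0,0,0,0,0,-0.02,1],
    [0,0,0,0,0,-0.02,1],
    [0,0,0,0,0,-0.02,1],
    [0,0,0,0,0,-0.02,1],
    [-0.0064,0.1306,-0.0248,0,0,0,1],
    [-0.0064,0.1306,-0.0248,0,0,0,1],
    [-0.0064,0.1306,-0.0248,0,0,0,1],
    [-0.0064,0.1306,-0.0248,0,0,0,1],
  ],
)

```text
time: 69.2
position: [0.3851, -0.0779, 0.4252]
tool_rot: [0.26, -3.128, 0.001]
wrist_force: [-0.5, 0.3, -1.7]
width: 0.0272
grip_force: 60.1
```

```bash
python3 - <<'E'
from h import *
go([.4152,-.3494,.425],yaw=np.pi+.165)
E
```

```text
t 69.2 pos [ 0.3851 -0.0779  0.4252] yaw -2.9755 w 0.0272 F [-0.5  0.3 -1.7]
 turn [-0.0002 -0.0032  0.0011] shift before turn [ 0.0152 -0.2728  0.0003] shift after turn [ 1.490e-02 -2.728e-01  2.000e-04]
```

Emit:
step_arm(
  increments=[
    [0,0,0,0.002,-0.02,0,1],
    [0,0,0,0.002,-0.04,0,1],
    [0,0,0,0.002,-0.045,0,1],
    [0,0,0,0.002,-0.05,0,1],
    [0,0,0,0.002,-0.05,0,1],
    [0,0,0,0.003,-0.04,0,1],
    [0,0,0,0.002,-0.0278,0,1],
    [0,0,0,0,0,0,1],
  ],
)

```text
time: 70.2
position: [0.4152, -0.3512, 0.4242]
tool_rot: [0.256, -3.131, 0.0]
wrist_force: [-0.4, 0.3, -3.0]
width: 0.0278
grip_force: 60.2
```

```bash
python3 - <<'E'
from h import *
go([.4152,-.3494,.2745],yaw=np.pi+.165)
E
```

```text
t 70.2 pos [ 0.4152 -0.3512  0.4242] yaw -2.9785 w 0.0278 F [-0.4  0.3 -3. ]
 turn [-0.0001 -0.0002 -0.002 ] shift before turn [-0.0003  0.0018  0.1497] shift after turn [-0.0003  0.0018  0.1497]
```

Emit:
step_arm(
  increments=[
    [0,0,-0.002,0,0.001,0.015,1],
    [0,0,0,0,0,0.02,1],
    [0,0,0,0,0,0.02,1],
    [0,0,0,0,0,0.02,1],
    [0,0,0,0,0,0.01,1],
    [0,0,0,0,0,0,1],
    [0,0,0,0,0,0,1],
    [0,0,0,0,0,0,1],
  ],
)

```text
time: 71.2
position: [0.415, -0.3485, 0.3405]
tool_rot: [-0.262, 3.13, -0.002]
wrist_force: [0.6, -1.1, -1.4]
width: 0.027
grip_force: 60.2
```

```bash
python3 - <<'E'
from h import *
go([.4152,-.3494,.2745],yaw=np.pi+.165)
E
```

```text
t 71.2 pos [ 0.415  -0.3485  0.3405] yaw -2.9743 w 0.027 F [ 0.6 -1.1 -1.4]
 turn [-0.0011  0.0007  0.0023] shift before turn [ 0.     -0.0009  0.066 ] shift after turn [-0.    -0.001  0.066]
```

Emit:
step_arm(
  increments=[
    [0,0,0.002,0,-0.001,0.012,1],
    [0,0,0,0,0,0.012,1],
    [0,0,0,0,0,0.012,1],
    [0,0,0,0,0,0.012,1],
    [0,0,0,0,0,0.01,1],
    [0,0,0,0,0,0.006,1],
    [0,0,0,0,0,0,1],
    [0,0,0,0,0,0,1],
  ],
)

```text
time: 72.2
position: [0.4151, -0.3495, 0.2762]
tool_rot: [-0.259, 3.131, -0.001]
wrist_force: [-0.6, 0.4, -0.9]
width: 0.0274
grip_force: 60.3
```

Emit:
step_arm(
  increments=[
    [0,0,0,0,0,0.001,1],
    [0,0,0,0,0,0.001,1],
    [0,0,0,0,0,0,1],
    [0,0,0,0,0,0,0.6],
    [0,0,0,0,0,0,0.2],
    [0,0,0,0,0,0,-0.4],
    [0,0,0,0,0,0,-1],
    [0,0,0,0,0,0,-1],
  ],
)

```text
time: 73.2
position: [0.415, -0.3494, 0.2739]
tool_rot: [0.259, -3.131, 0.0]
wrist_force: [-0.8, -0.3, -0.6]
width: 0.0851
grip_force: 0.0
```

Emit:
step_arm(
  increments=[
    [0,0,0,0,0,-0.01,-1],
    [0,0,0,0,0,-0.02,-1],
    [0,0,0,0,0,-0.02,-1],
    [0,0,0,0,0,-0.02,-1],
    [0,0,0,0,0,-0.02,-1],
    [0,0,0,0,0,-0.02,-1],
    [0,0,0,0,0,-0.018,-1],
    [0,0,0,0,0,0,-1],
  ],
)

```text
time: 74.2
position: [0.4152, -0.3495, 0.4036]
tool_rot: [-0.259, 3.129, -0.003]
wrist_force: [-0.4, 0.1, 0.4]
width: 0.0854
grip_force: 0.0
```

```bash
python3 - <<'E'
from h import *
take('wrist','w17');go([.5332,.0517,.4963],yaw=np.pi+.063)
P=[[.4147,-.3495,.149]];q=proj('w17',P)[0];print(q)
im=cv2.imread('pics/w17.png');h=cv2.cvtColor(im,cv2.COLOR_BGR2HSV);g=cv2.GaussianBlur(cv2.cvtColor(im,cv2.COLOR_BGR2GRAY),(3,3),0)
x,y=q.astype(int)
for v in range(y-60,y+40,8):print(v,' '.join('%3d%s'%(g[v,u],'*' if h[v,u,1]>80 else ' ') for u in range(x-60,x+61,8)))
E
```

```text
t 74.25 pos [ 0.415  -0.3494  0.4024] yaw -2.9764 w 0.0858 F [-0.5  0.1  0.7]
 turn [-0.0011  0.0009  0.1022] shift before turn [-0.1826  0.3761 -0.0942] shift after turn [-0.1432  0.3929 -0.0939]
[320.45561893 244.03936622]
184  81*  79* 199  206  117  186   44   45   45   44  199  235  247  249  141* 141*
192  86*  85* 198  204  119  120  101   98   99  103  190  234  247  249  141* 139*
200  88*  86* 200  204  121  116  110   89   89  108  192  234  247  243  137* 142*
208 149*  88* 200  202  121  143  107  108  108  108  204  234  247  229  141* 135*
216 146*  88* 202  203  123  105  110  118  117  118  169  235  247  218  143* 142*
224 135* 139* 210  203  162  131  136  233  234  235  218  236  247  200  140* 141*
232 140* 139* 248  247  213  156   53   84   83  163  212  236  247  184* 150* 147*
240 130* 127* 249  247  217  183   84   85   84  172  210  236  247  156* 134* 137*
248 138* 139* 221  222  224  180   84   84   86  171  212  241  244  153* 147* 149*
256 141* 141* 140* 142* 138* 179   88   86   87  181  206  140* 134* 130* 132* 132*
264 129* 129* 135* 139* 143* 173  226  228  232  232  178  138* 138* 140* 137* 138*
272 136* 140* 141* 140* 140* 139* 139* 138* 142* 138* 137* 139* 135* 136* 139* 140*
280 146* 141* 134* 132* 133* 131* 132* 135* 136* 135* 139* 137* 137* 140* 142* 144*
```

Reader stands in the holster as at the start. Final check of the boxes from above.

Emit:
step_arm(
  increments=[
    [0,0,0,-0.023,0.047,-0.02,-1],
    [0,0,0,-0.023,0.047,-0.02,-1],
    [0,0,0,-0.023,0.047,-0.02,-1],
    [0,0,0,-0.023,0.047,-0.02,-1],
    [0,0,0,-0.023,0.047,-0.014,-1],
    [0,0,0,-0.023,0.047,0,-1],
    [0,0,0,-0.023,0.047,0,-1],
    [0,0,0,-0.02,0.047,0,-1],
  ],
)

```text
time: 75.25
position: [0.532, 0.0531, 0.4949]
tool_rot: [0.259, -3.13, 0.0]
wrist_force: [0.8, -0.5, -0.0]
width: 0.0857
grip_force: 0.0
```

Emit:
step_arm(
  increments=[
    [0,0,0.1,0,0,0,-1],
    [0,0,0,0,0.02,0,-1],
    [0,0,0,0,0.02,0,-1],
    [0,0,0,0,0,0,-1],
    [0,0,0,0,0,0,-1],
    [0,0,0,0,0,0,-1],
    [0,0,0,0,0,0,-1],
    [0,0,0,0,0,0,-1],
  ],
)

```text
time: 76.25
position: [0.5291, 0.0909, 0.4958]
tool_rot: [-0.102, 3.14, -0.0]
wrist_force: [0.0, -0.1, -0.8]
width: 0.0853
grip_force: 0.0
```

```bash
python3 - <<'E'
from h import *
take('wrist','w18'); boxes('w18'); go([.53,.1,.5])
E
```

```text
d [ 0.599  -0.0634] (79.5, 67.4) 0.0643 BL - corner [-0.0008  0.0021]
c [0.5944 0.0794] (70.1, 55.1) 0.0713 BL - corner [-0.0014 -0.0002]
b [0.5938 0.2197] (63.5, 54.0) 0.0635 BL - corner [ 0.0023 -0.0049]
t 76.3 pos [0.5291 0.091  0.4958] yaw -3.0768 w 0.085 F [-0.2 -0.2 -0.2]
 turn [0. 0. 0.] shift before turn [-0.0014  0.009  -0.0042] shift after turn [-0.0014  0.009  -0.0042]
```

```bash
python3 -c "
from workcell import ctrl
print(ctrl.sign_off())"
```

```text
the job is handed in; nothing more can be done
None
```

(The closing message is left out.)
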